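Scoop the milling ball out of the leaning jar into the weighing dish

TASK

With the blue-handled scoop from the steel tray, angle its lip down into the leaning jar, get the red milling ball into the scoop, right the scoop and lift the ball out without touching the ball with the fingers. Tip the ball gently, from just above, into the yellow dish on the balance, then stand the empty scoop upright in its tray again and let go. Leave the other things on the bench where they are.

Things in the scene. Friction and masses are not known exactly. Their poses are not given: they have to be found in the camera images.
- scoop_grip (a point): Scoop with upright handle (loose, 0.16 kg), standing flat in the tray. This point, on the handle's centre line 150 mm above the underside, is where to hold it: a blue bar 16 mm (x) by 20 mm (y), blue from 90 to 185 mm above the underside; below, a strip 5 by 20 mm goes down to the bowl. Axes: z up along the handle, -x to the open front lip, +x to the closed back
- scoop_lip (a point): Scoop: middle of the lip's lower edge, at (-68.5, 0, -142) mm from scoop_grip in the scoop's axes. The lip is 2.5 mm thick, 40 mm wide over its first 8 mm, then the bowl is 50 mm wide (45 inside). Behind the lip a ramp slopes 15 degrees down to the flat bottom, so the lip is 8 mm above the underside when upright; dip it 15 degrees or more for the lip to touch a floor
- scoop_base (a point): Scoop: on the underside, (-34.5, 0, -150) mm from scoop_grip; same axes. The flat bottom reaches from 4 mm in front of this point to 32 mm behind it. Side walls 26 mm high begin about 8 mm behind the lip; back wall 34 mm high; handle's rear face 42.5 mm behind this point
- scoop_bowl (a point): Scoop: about where the ball's centre lies in the upright bowl, (-28.5, 0, -131.5) mm from scoop_grip; same axes. Held upright the bowl keeps the ball; dipped lip-down by 35 degrees or more the ball rolls out over the lip
- ball_center (a point): Red polished milling ball (slippery, rolls easily), 32 mm in diameter, about 0.06 kg, loose; its centre. It starts in the jar, resting on the floor against the wall at the lowest side.
- jar_mouth (a point): Centre of the mouth, at the rim, of a clear plastic jar fixed on a blue wedge stand; about 128 mm above the bench. Axes are the stand's: z vertical, -x horizontal to the jar's low side (orange strip). The jar's axis leans 10 degrees from vertical towards -x. Mouth 96 mm inner diameter, walls 4 mm; the shoulder narrows between 34 and 12 mm below the rim, along the leaning axis
- jar_floor (a point): Centre of the jar's flat inner floor, about 31 mm above the bench, 99 mm below the rim along the jar's leaning axis; axes as for jar_mouth. The floor slopes 10 degrees down towards -x; inner diameter 124 mm at the floor, 128 mm at 65 mm up. Stand 150 by 150 mm, fixed
- tray: Steel tray, fixed, 170 (x) by 130 (y) by 10 mm high, walls 4 mm, inner floor 4 mm above its underside; origin at the centre of the underside on the bench. It may be on the left or the right of the jar. The scoop starts standing near its middle.
- dish_in (a point): Centre of the inner floor of the round yellow weighing dish, 56 mm above the bench; the rim is 31 mm higher, 116 mm in inner diameter at the rim, 84 mm at the floor. Fixed on a white balance (body 200 by 170 by 45 mm, centre 15 mm from the dish centre towards the display). Axes: z up, -x towards the balance's display.
- tube_rack: Bystander: steel rack of capped tubes, 90 by 200 mm, 127 mm high, loose; origin at the centre of its underside
- tip_box: Bystander: grey box of pipette tips, 80 by 120 mm, 66 mm high, loose; origin at the centre of its underside
- bottle: Bystander: amber bottle, 70 mm in diameter, 150 mm high, loose; origin at the centre of its underside
- jar_lid: Bystander: the jar's orange lid lying on the bench, 112 mm in diameter, 18 mm high, loose; origin at the centre of its underside
- beaker: Bystander: beaker, 70 mm in diameter, 85 mm high, loose; origin at the centre of its underside
Things that resemble listed ones, but are neither listed nor needed, are in the scene too. What is shaped like the part that bears scoop_grip but green is not meant.

How it is judged:
On the way, in this order (a step that is already met when the one before it is completed fails the run):
1. the ball lies in the scoop, righted to within 30 degrees of upright, and has been lifted clear above the jar's mouth (distance between ball_center and scoop_bowl below 0.028 m and z of ball_center in the frame of jar_mouth above 0.015 m and angle between scoop_base's own z axis and vertical below 0.52 rad), for 0.1 s.
2. the ball lies in the yellow dish, the scoop off it (horizontal distance between ball_center and dish_in below 0.045 m and z of ball_center in the frame of dish_in between 0 and 0.035 m and contact force between scoop and ball below 0.1 N and linear speed of ball below 0.15 m/s), for 0.2 s.
At the end, for the whole second after the job is handed in: The ball lies at rest in the yellow dish (centre within 45 mm of the dish's centre and less than 35 mm above its floor); the scoop stands at rest and released, flat on the tray's floor (underside within 4 mm of it, within 7 degrees of upright, within 85 mm of the tray's centre) (horizontal distance between ball_center and dish_in below 0.045 m and z of ball_center in the frame of dish_in between 0 and 0.035 m and linear speed of ball below 0.05 m/s and horizontal distance between scoop_base and tray below 0.085 m and z of scoop_base in the frame of tray below 0.008 m and angle between scoop_base's own z axis and vertical below 0.12 rad and linear speed of scoop below 0.02 m/s and contact force between scoop and the fingers below 0.1 N); the robot touches nothing.
It fails at once if the fingers touch the ball (contact force between the fingers and ball above 0.3 N).
It fails at once if the ball is dropped or thrown (it moves faster than 1.3 m/s, as after a fall of some 85 mm) (linear speed of ball above 1.3 m/s).
It fails at once if a bystander is moved more than 30 mm (distance of any of tube_rack, tip_box, bottle, jar_lid, beaker from where it was at the start of the episode above 0.03 m).
It also fails if it takes over 72 s, if anything falls off the work surface, if the arm or the gripper's body presses on something with over 40 N, if the wrist force passes 120 N, or if a joint passes its speed limit or range.

ROBOT

A 6-joint arm with a two-finger parallel gripper is mounted at the origin on the work surface. World frame = base frame: x ahead of the robot, y to its left, z up, the work surface at z = 0. Lengths are in m, angles in rad, forces in N, time in s.
With the tool pointing down it reaches from about 0.35 to 0.975 m from the base axis. Payload 4.9 kg.
Tool frame: the origin (TCP) lies at the very end of the fingers, on their centre line; the grasp point (between the pads) lies 19 mm behind it (grasp_offset is the distance from the TCP to the grasp point, in m); x points along the fingers, y is the direction in which the jaws open and shut, and the axes are right-handed (so a half turn about x gives the same grasp; the last joint's range is limited). The gripper opens to 85 mm and grips with 20 to 120 N. Pads are 22 mm wide; open, the fingers measure 114 mm over their backs; the gripper's body (76 mm by 85 mm) begins 54 mm behind the grasp point. The pads swing forward as they close: fully open they stand 13 mm farther back than shut.
Start: joints at [-1.406, 0.053, 1.613, -0, 1.476, -0.119], TCP at [0.175, -0.6, 0.231] pointing down, gripper open.
Joint ranges: [-3.01, 3.01], [-1.01, 2.22], [0.06, 2.58], [-1.02, 4.17], [0.09, 2.62], [-3.14, 3.14]. Speed limits (rad/s): [2.57, 2.57, 3.14, 3.14, 3.14, 3.14].

INTERFACE

Orientations are given as a rotation vector (axis times angle).
In Python, from station import get_obs, get_image, camera_model, finish_job, grasp_offset gives the robot as it stands.
- The arm moves only by the shell command python3 -m crank 'ROWS' [OPENING] [FORCE]. ROWS is JSON, a list that holds one entry, the list of rows, each a list of 4 numbers: the shift along the world's x, y, z in m, then the turn about the world's z in degrees. In form: [[[dx, dy, dz, turn], ...]]. A call has 1 to 5 rows; each row is the pose to reach, as a shift and turn from the pose commanded when the call began; what a row does not reach only later rows make up. A row lasts 1/12 s, in which the tool goes at most 41.7 mm and 7.16 degrees, less where a joint would pass 70% of its speed; a pose out of reach is approached as far as the arm can. A call with a gripper value outside its range is refused whole. OPENING is the opening, from 0 (shut) to 1 (fully open), set as the call begins (- or left out, the last holds). The fingers move at their own pace and stop on an object; FORCE is the grip in N (left out, the last holds). Time passes only in rows, so rows that repeat a pose let the fingers close. It gives the time, the measured TCP pose, the force and the opening at its end, in the units of the state.
- get_obs(): the state, without advancing time (a new reading comes with each control period).
- get_image(name): name is "scene" or "top"; returns (picture, depth): 420x560x3 uint8, red, green, blue; 420x560 float32, m along the optical axis (not along the pixel's ray), 0 where there is no reading.
- camera_model(name): a dict with "fx", "fy", "cx", "cy" (pixels), "k1" (the pictures are not rectified: a ray, as slopes to the right and down, at radius r is drawn at 1 + k1 r^2 times it, then the intrinsics apply), "xyz" and "attitude" of the camera in the world. Camera axes: x right, y down, z forward; pixel columns grow to the right and rows downward; lengths in m; the calibration is good to about 2 mm. A picture is of the moment at which its call begins. camera_model takes no time and is no camera call.
- finish_job(): hands the job in, once; it reports no verdict.
The state is a dict: "t": time; "q": joint angles; "dq": joint speeds; "effort": joint torques, N m; "tool_pos": TCP position; "tool_rot": TCP orientation; "contact_force": force on the tool from outside, world axes, zero at the start; "wrist_torque": the same for the moment, N m; "opening": finger opening in m.
Only numpy, scipy, OpenCV 4.12 (cv2) and the standard library are available. Lean on these libraries where they do the work, as an engineer would, in place of code of your own. Each camera call takes 0.05 s, during which the arm holds its last target.

## Working session

There is one attempt and no reset: what is moved stays moved. The work goes in short steps, Python scripts to look and compute and a shell command to move; the robot and the scene stay as the last step left them, time stands still between calls to the robot, and variables do not carry over. Pictures are saved under pics/ and viewed, and the job is handed in when it is done.

```bash
ls; mkdir -p pics; cat > h.py <<'E'
import numpy as np, cv2
from scipy.spatial.transform import Rotation as R
from station import get_obs, get_image, camera_model, grasp_offset
def shot(name,fn):
    im,d=get_image(name); np.savez('pics/'+fn+'.npz',im=im,d=d); cv2.imwrite('pics/'+fn+'.png',im[:,:,::-1]); return im,d
def cm(name):
    c=camera_model(name); a=np.array(c['attitude'],float)
    Rm=R.from_rotvec(a).as_matrix() if a.shape==(3,) else a
    return c,Rm
def pts(name,d):
    c,Rm=cm(name); K=np.array([[c['fx'],0,c['cx']],[0,c['fy'],c['cy']],[0,0,1]])
    v,u=np.indices(d.shape); p=np.stack([u,v],-1).reshape(-1,1,2).astype(float)
    n=cv2.undistortPoints(p,K,np.array([c['k1'],0,0,0,0.])).reshape(*d.shape,2)
    P=np.dstack([n*d[...,None],d]); return P@Rm.T+np.array(c['xyz']), n
def proj(name,X):
    c,Rm=cm(name); p=(np.atleast_2d(X)-np.array(c['xyz']))@Rm; n=p[:,:2]/p[:,2:]
    r2=(n**2).sum(1,keepdims=True); n=n*(1+c['k1']*r2); return n*[c['fx'],c['fy']]+[c['cx'],c['cy']]
E
python3 - <<'E'
from h import *
for n in('scene','top'):
    print(n,camera_model(n)); shot(n,n+'0')
print(get_obs(),grasp_offset)
E
```

```text
pics
scene {'fx': 416.4912966863074, 'fy': 416.4912966863074, 'cx': 282.03829529815295, 'cy': 210.61288227967077, 'k1': 0.0034029002096186175, 'xyz': array([1.33485554, 0.31052239, 0.65749179]), 'attitude': array([-1.29342296, -1.99222878,  1.05630112])}
top {'fx': 406.6528838468002, 'fy': 406.6528838468002, 'cx': 277.10119833885796, 'cy': 208.33362868213845, 'k1': -0.08560768130860852, 'xyz': array([ 0.47384834, -0.01168042,  0.98475152]), 'attitude': array([-2.15119376,  2.18259136, -0.0762401 ])}
{'t': 0.1, 'q': array([-1.40598395e+00,  5.33050165e-02,  1.61412939e+00,  2.51373848e-06,
        1.47600659e+00, -1.18994025e-01]), 'dq': array([ 2.09701368e-05, -2.53173992e-03, -2.40959135e-03,  6.48716270e-04,
        1.59326934e-04,  2.90173417e-04]), 'effort': array([-1.17178733e-03, -3.94909501e+01, -3.71364856e+01, -2.41712805e-04,
        3.93787224e-03, -1.85914899e-05]), 'tool_pos': array([ 0.17492058, -0.59944659,  0.23019348]), 'tool_rot': array([ 2.06999109,  0.29766373, -2.0700744 ]), 'contact_force': array([0.34009646, 0.03838377, 0.04540095]), 'wrist_torque': array([ 0.01094458, -0.03276387,  0.02121871]), 'opening': 0.08576559340698883} 0.0187
```

View pics/scene0.png

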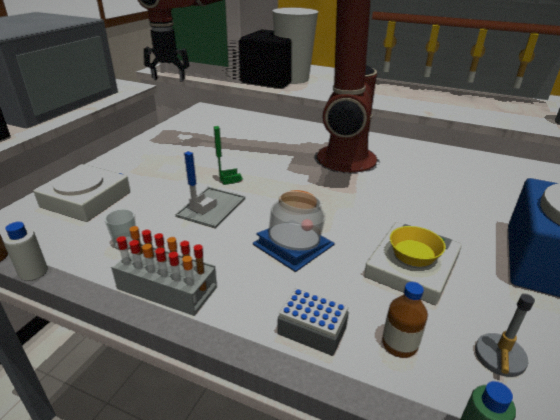

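View pics/top0.png

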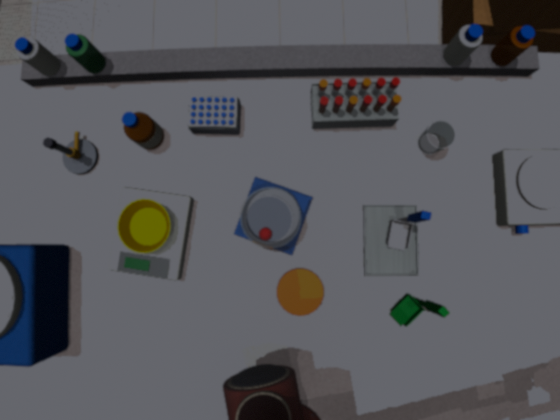

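```bash
python3 -m crank --help; python3 - <<'E'
from h import *
o=get_obs();print(o['t'],R.from_rotvec(o['tool_rot']).as_matrix())
E
```

```text
0.1 [[-3.00782817e-04  2.80011294e-01 -9.59996659e-01]
 [ 1.82369976e-03 -9.59994952e-01 -2.80011368e-01]
 [-9.99998292e-01 -1.83496828e-03 -2.21906544e-04]]invalid input: not JSON, or not a number
```

```bash
python3 - <<'E'
from h import *
im=np.load('pics/top0.npz')['im']
def g(im):return np.clip(255*(im/255.)**0.6,0,255).astype(np.uint8)
a=cv2.resize(g(im)[190:290,345:465],None,fx=5,fy=5,interpolation=cv2.INTER_CUBIC)
cv2.imwrite('pics/c1.png',a[:,:,::-1])
a=cv2.resize(g(im)[165:265,220:330],None,fx=5,fy=5,interpolation=cv2.INTER_CUBIC)
cv2.imwrite('pics/c2.png',a[:,:,::-1])
im=np.load('pics/scene0.npz')['im']
a=cv2.resize(im[110:280,150:350],None,fx=4,fy=3.5,interpolation=cv2.INTER_CUBIC)
cv2.imwrite('pics/c3.png',a[:,:,::-1])
E
```

```text
(no output)
```

View pics/c1.png

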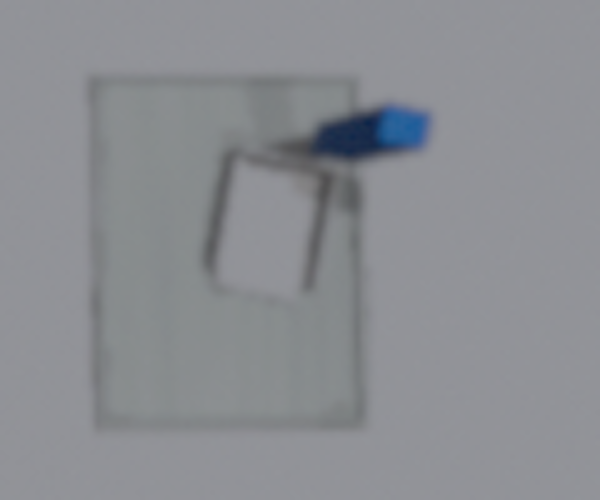

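View pics/c2.png

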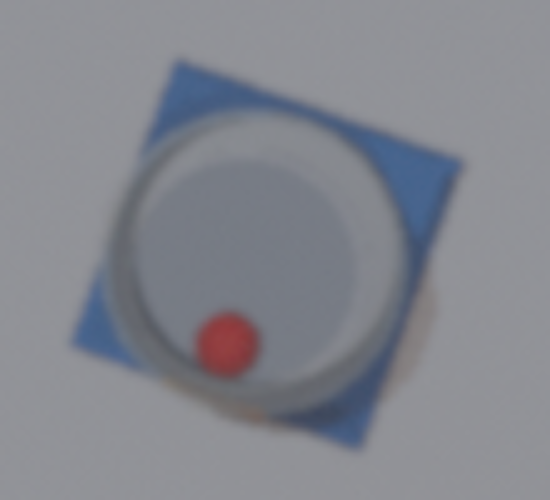

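View pics/c3.png

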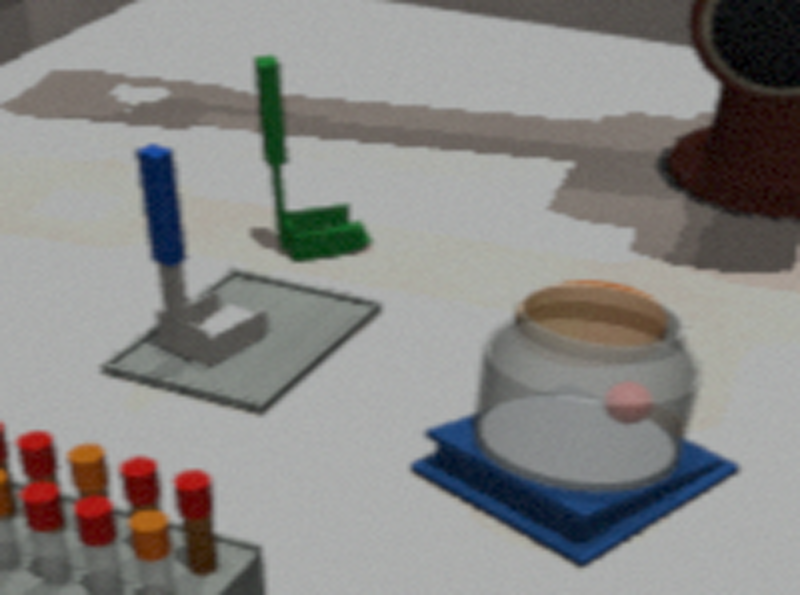

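```bash
cat >> h.py <<'E'
def ray(name,u,v,z):
    c,Rm=cm(name); K=np.array([[c['fx'],0,c['cx']],[0,c['fy'],c['cy']],[0,0,1]])
    n=cv2.undistortPoints(np.array([[[u,v]]],float),K,np.array([c['k1'],0,0,0,0.])).ravel()
    w=Rm@np.array([n[0],n[1],1]); C=np.array(c['xyz']); return C+w*(z-C[2])/w[2]
E
python3 - <<'E'
from h import *
np.set_printoptions(precision=4,suppress=True)
f=np.load('pics/top0.npz');P,n=pts('top',f['d']);im=f['im'].astype(int)
c=lambda x,y,o:(x/5+o[0]-.4,y/5+o[1]-.4)
T=(345,190);J=(220,165)
print('tray');q=[]
for p in [(92,77),(355,77),(363,425),(98,428)]:
    q.append(ray('top',*c(*p,T),.010)); print(q[-1])
print(np.mean(q,0))
print('bowl')
for p,z in [((232,150),.038),((330,175),.038),((307,293),.030),((208,265),.03)]: print(ray('top',*c(*p,T),z))
def blob(name,m,lo=None):
    k,l,s,ce=cv2.connectedComponentsWithStats(m.astype(np.uint8)); 
    return [(s[i],ce[i],l==i) for i in np.argsort(-s[1:,4])[:3]+1]
r,g,b=im[...,0],im[...,1],im[...,2]
m=(b>90)&(b>r*2)&(b>g*1.3)
m=m&(np.indices(m.shape)[1]>380)&(np.indices(m.shape)[1]<450)
for s,ce,mm in blob('top',m): print('blue',s,ce,P[mm][:, :].mean(0),np.median(P[mm],0),P[mm].max(0),P[mm].min(0))
for nm,m in dict(red=(r>130)&(r>2.0*g)&(b>r*.1)&(g<80),yel=(r>120)&(g>110)&(b<60),oran=(r>150)&(g>80)&(g<150)&(b<70)).items():
    for s,ce,mm in blob('top',m): print(nm,s,ce,np.median(P[mm],0),ray('top',*ce,.056))
E
```

```text
tray
[ 0.5658 -0.201   0.01  ]
[ 0.5639 -0.329   0.01  ]
[ 0.397  -0.3263  0.01  ]
[ 0.3982 -0.199   0.01  ]
[ 0.4812 -0.2638  0.01  ]
bowl
[ 0.528  -0.2602  0.038 ]
[ 0.5155 -0.306   0.038 ]
[ 0.4607 -0.2955  0.03  ]
[ 0.4746 -0.2491  0.03  ]
blue [422 211   9   9  59] [425.7119 214.7119] [ 0.5278 -0.29    0.1892] [ 0.5273 -0.2903  0.1892] [ 0.5353 -0.2818  0.1918] [ 0.5193 -0.2998  0.1861]
```

```bash
python3 - <<'E'
from h import *
np.set_printoptions(precision=4,suppress=True)
f=np.load('pics/top0.npz');P,n=pts('top',f['d']);im=f['im']
h=cv2.cvtColor(im,cv2.COLOR_RGB2HSV)
V,U=np.indices(h.shape[:2])
def rep(nm,m,z):
    m=m.astype(np.uint8);k,l,s,ce=cv2.connectedComponentsWithStats(m)
    for i in (np.argsort(-s[1:,4])+1)[:2]:
        e=(s[i][0]+s[i][2]/2-.5,s[i][1]+s[i][3]/2-.5)
        print(nm,s[i],ce[i],np.median(P[l==i],0),ray('top',*ce[i],z),ray('top',*e,z))
H,S,Vv=h[...,0],h[...,1],h[...,2]
rep('ball',((H<8)|(H>172))&(S>100)&(Vv>60)&(U>230)&(U<320)&(V>170)&(V<260),.047)
rep('dish',(H>22)&(H<35)&(S>150)&(Vv>60)&(U<200),.087)
rep('dishfloor',(H>22)&(H<35)&(S>150)&(Vv>110)&(U<200),.056)
rep('lid',(H>8)&(H<22)&(S>150)&(Vv>60)&(V>260)&(U<340),.018)
rep('stand',(H>100)&(H<125)&(S>100)&(Vv>40)&(U>200)&(U<340)&(V>150),.012)
rep('blueball',(H>100)&(H<125)&(S>100)&(U>480),.012)
for p in [(180,60),(465,160),(362,450),(72,345)]:
    u,v=p[0]/5+220-.4,p[1]/5+165-.4; print(np.round([u,v]),P[int(round(v)),int(round(u))],P[int(round(v))-3:int(round(v))+4,int(round(u))-3:int(round(u))+4,2].max(),ray('top',u,v,.012))
E
python3 - <<'E'
from h import *
im=np.load('pics/scene0.npz')['im']
a=cv2.resize(im[170:280,240:350],None,fx=6,fy=5.4,interpolation=cv2.INTER_CUBIC)
cv2.imwrite('pics/c4.png',a[:,:,::-1])
im=np.load('pics/top0.npz')['im']
a=cv2.resize((255*(im[175:295,100:210]/255.)**.6).astype(np.uint8),None,fx=5,fy=5,interpolation=cv2.INTER_CUBIC)
cv2.imwrite('pics/c5.png',a[:,:,::-1])
E
```

```text
ball [259 228  13  12 123] [264.8862 233.5041] [0.499  0.0337 0.0515] [0.4998 0.0342 0.047 ] [0.4998 0.034  0.047 ]
dish [ 118  200   52   53 2168] [143.8935 225.6144] [0.5205 0.3126 0.0593] [0.5197 0.304  0.087 ] [0.5189 0.3049 0.087 ]
lid [ 278  269   45   46 1614] [299.8445 291.4932] [ 0.3634 -0.045   0.0187] [ 0.3632 -0.045   0.018 ] [ 0.3631 -0.0454  0.018 ]
stand [250 178  62  47 484] [284.5393 194.3388] [ 0.594 -0.036  0.035] [ 0.5943 -0.0125  0.012 ] [ 0.5784 -0.0025  0.012 ]
stand [278 233  21  21 141] [289.4752 245.7589] [ 0.4681 -0.0235  0.0137] [ 0.4708 -0.0224  0.012 ] [ 0.4774 -0.019   0.012 ]
blueball [517  24  19  18 241] [526.1369  32.6639] [ 0.924  -0.5471  0.1711] [ 1.0114 -0.6509  0.012 ] [ 1.0118 -0.6505  0.012 ]
blueball [516 225  13   9 101] [521.7525 228.8317] [ 0.5002 -0.5727  0.043 ] [ 0.5013 -0.5914  0.012 ] [ 0.5009 -0.592   0.012 ]
[256. 177.] [0.6386 0.0563 0.0072] 0.03804043812018787 [0.6388 0.057  0.012 ]
[313. 197.] [ 0.5886 -0.0819 -0.0033] 0.011114621111276701 [ 0.5878 -0.0799  0.012 ]
[292. 255.] [ 0.4486 -0.0281  0.0065] 0.011369690554432266 [ 0.4497 -0.028   0.012 ]
[234. 234.] [0.5007 0.1106 0.0076] 0.010539912097439763 [0.5016 0.11   0.012 ]
```

View pics/c4.png

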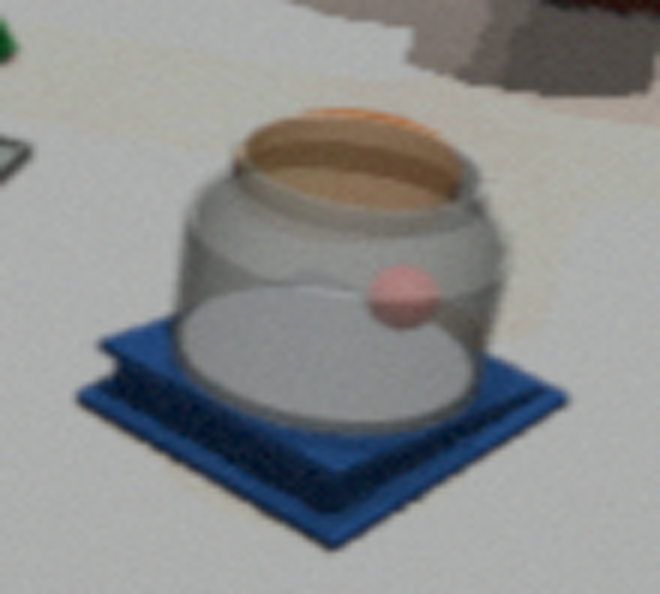

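View pics/c5.png

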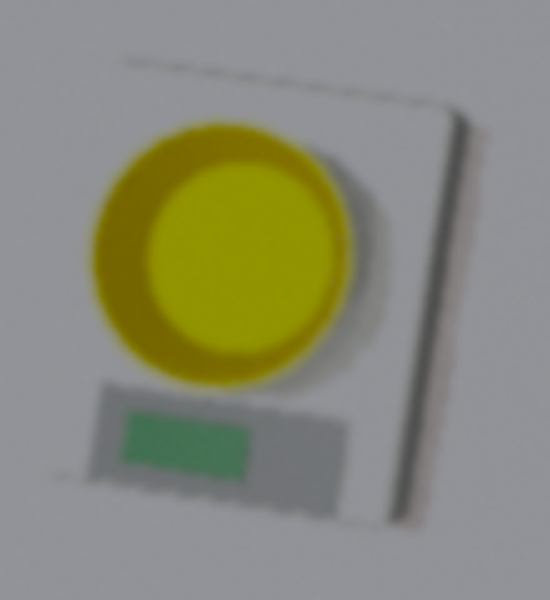

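```bash
python3 -m crank '[[[0.04,0.034,0.01,-6],[0.075,0.065,0.01,-12],[0.11,0.096,0.01,-18],[0.145,0.127,0.01,-24],[0.175,0.154,0.01,-28]]]' 1 20; python3 -m crank '[[[0.03,0.026,0,0],[0.065,0.058,0,0],[0.1,0.09,0,0],[0.135,0.12,0,0],[0.155,0.14,0,0]]]'; python3 - <<'E'
from h import *
shot('scene','s1'); shot('top','t1'); o=get_obs(); print(o['q'],R.from_rotvec(o['tool_rot']).as_matrix()[:,1],o['tool_pos'])
E
```

```text
t: 0.52
tool_pos: [0.3319, -0.4614, 0.2408]
tool_rot: [-2.11, 0.222, 2.111]
contact_force: [1.4, -0.7, -1.3]
opening: 0.0854
t: 0.93
tool_pos: [0.4852, -0.323, 0.2408]
tool_rot: [-2.113, 0.217, 2.114]
contact_force: [0.5, -0.0, 0.2]
opening: 0.0853
[-0.71028692 -0.05121816  1.7012244   0.00186187  1.49257984  1.05820909] [-0.19655741 -0.98049006 -0.00210477] [ 0.48717884 -0.3204364   0.2406819 ]
```

```bash
python3 -m crank '[[[0.015,0.01,0,0],[0.023,0.016,0,0],[0.023,0.016,-0.02,0],[0.023,0.016,-0.04,0],[0.023,0.016,-0.04,0]]]'; python3 - <<'E'
from h import *
im,d=shot('scene','s2'); shot('top','t2'); o=get_obs(); print(o['tool_pos'])
a=cv2.resize(im[90:240,130:280],None,fx=4,fy=4,interpolation=cv2.INTER_CUBIC)
cv2.imwrite('pics/c6.png',a[:,:,::-1])
E
```

```text
t: 1.45
tool_pos: [0.5047, -0.3076, 0.1962]
tool_rot: [-2.104, 0.213, 2.119]
contact_force: [-0.6, 0.9, -0.9]
opening: 0.0851
[ 0.50614901 -0.30883593  0.20022789]
```

View pics/c6.png

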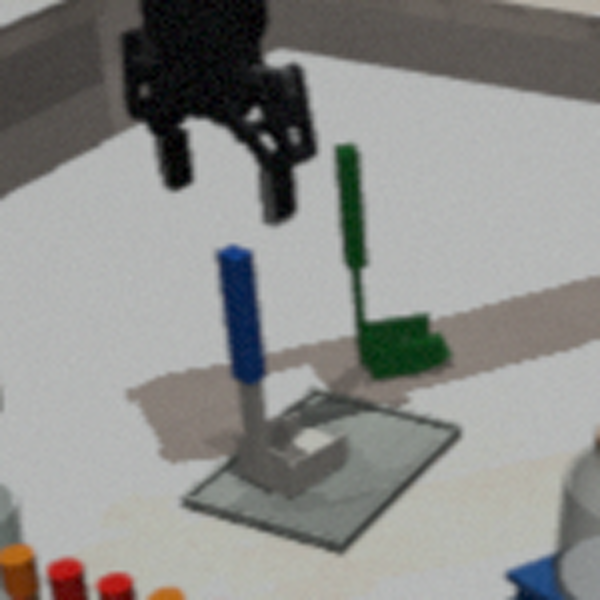

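```bash
python3 -m crank '[[[0.01,0.01,0,0],[0.022,0.019,0.004,0],[0.022,0.019,0.004,0],[0.022,0.019,0.004,0]]]'; 
```

```text
t: 1.88
tool_pos: [0.5307, -0.2894, 0.2071]
tool_rot: [-2.118, 0.217, 2.113]
contact_force: [0.8, -0.0, 0.0]
opening: 0.0854
```

```bash
python3 -m crank '[[[-0.001,0,-0.03,0],[-0.001,0,-0.06,0],[-0.001,0,-0.07,0],[-0.001,0,-0.07,0]]]'; python3 - <<'E'
from h import *
im,d=shot('scene','s3'); o=get_obs(); print(o['tool_pos'])
im2,d2=shot('top','t3'); o=get_obs(); print(o['tool_pos'])
a=cv2.resize(im[90:240,130:280],None,fx=4,fy=4,interpolation=cv2.INTER_CUBIC)
cv2.imwrite('pics/c7.png',a[:,:,::-1])
E
```

```text
t: 2.22
tool_pos: [0.5262, -0.2883, 0.1316]
tool_rot: [-2.106, 0.213, 2.119]
contact_force: [-0.9, -0.7, 0.1]
opening: 0.0857
[ 0.52740196 -0.28921387  0.134145  ]
[ 0.52842178 -0.28997466  0.13603491]
```

View pics/c7.png

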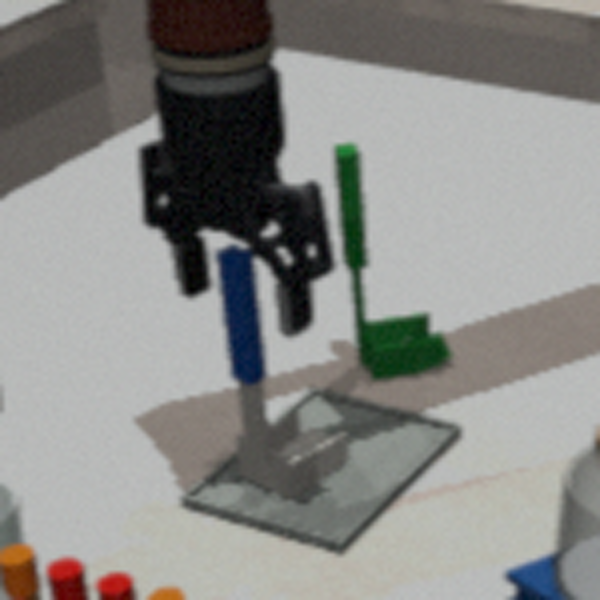

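```bash
python3 -m crank '[[[0,0,0,0],[0,0,0,0],[0,0,0,0],[0,0,0,0],[0,0,0,0]]]' 0 60;python3 -m crank '[[[0,0,0,0],[0,0,0,0],[0,0,0.01,0],[0,0,0.03,0],[0,0,0.05,0]]]' 0 60; python3 - <<'E'
from h import *
im,d=shot('scene','s4'); o=get_obs(); print(o['tool_pos'],o['opening'],o['contact_force'],o['wrist_torque'])
im2,d2=shot('top','t4'); o=get_obs(); print(o['tool_pos'])
a=cv2.resize(im[70:220,130:280],None,fx=4,fy=4,interpolation=cv2.INTER_CUBIC)
cv2.imwrite('pics/c8.png',a[:,:,::-1])
E
```

```text
t: 2.73
tool_pos: [0.5284, -0.29, 0.136]
tool_rot: [-2.115, 0.218, 2.113]
contact_force: [-0.4, 0.5, 0.1]
opening: 0.0255
t: 3.15
tool_pos: [0.5271, -0.289, 0.1845]
tool_rot: [-2.109, 0.215, 2.116]
contact_force: [-0.4, -0.6, -1.3]
opening: 0.0196
[ 0.52960635 -0.29066954  0.19067631] 0.019308913831340205 [ 1.4911801  -0.42486496  2.0193362 ] [-0.05429487 -0.03175984  0.01368812]
[ 0.52995769 -0.29096919  0.18968098]
```

View pics/c8.png

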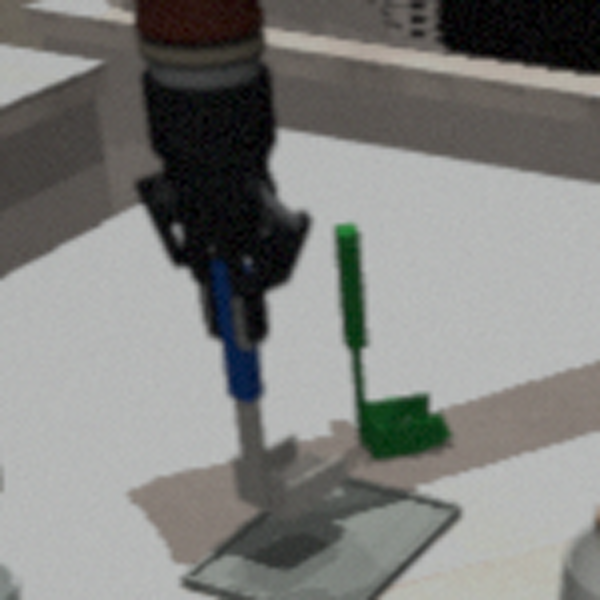

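```bash
python3 - <<'E'
from h import *
np.set_printoptions(precision=4,suppress=True)
for p in [(455,103),(400,522),(395,522),(60,478),(125,62)]:
    print(p,ray('top',p[0]/5+99.6,p[1]/5+174.6,.045))
# dish
for p,z in [((243,258),.056),((222,255),.087)]: print(ray('top',p[0]/5+99.6,p[1]/5+174.6,z))
f=np.load('pics/top0.npz');P,n=pts('top',f['d'])
for u in range(176,194,2): print(u,P[235,u],P[215,u])
E
```

```text
(455, 103) [0.5919 0.2079 0.045 ]
(400, 522) [0.3972 0.2331 0.045 ]
(395, 522) [0.3972 0.2354 0.045 ]
(60, 478) [0.4181 0.3957 0.045 ]
(125, 62) [0.6143 0.3674 0.045 ]
[0.5198 0.3046 0.056 ]
[0.5198 0.3038 0.087 ]
176 [0.4991 0.2426 0.0422] [0.5458 0.2421 0.0456]
178 [0.499  0.2375 0.0436] [0.5459 0.2381 0.0425]
180 [0.4989 0.2321 0.0461] [0.5456 0.2325 0.0457]
182 [0.4989 0.2275 0.0459] [0.5452 0.2268 0.0495]
184 [0.4989 0.2234 0.0434] [0.5453 0.2226 0.0475]
186 [0.4992 0.2223 0.0283] [0.5453 0.218  0.0469]
188 [0.4997 0.2221 0.0092] [0.546  0.2155 0.0375]
190 [ 0.4999  0.2196 -0.0007] [0.547  0.2141 0.0231]
192 [ 0.4998  0.2148 -0.0014] [0.5485 0.2142 0.0018]
```

```bash
python3 - <<'E'
from h import *
np.set_printoptions(precision=4,suppress=True)
f=np.load('pics/top0.npz');P,n=pts('top',f['d']);
c0=np.array([.5446,.016]); xj=np.array([.934,-.356]); yj=np.array([.356,.934])
q=P[...,:2]-c0; s=q@xj; y=q@yj
for lo in (-.05,-.03,-.01,.01,.03,.05):
    m=(abs(y-lo)<.006)&(s>.05)&(s<.09)
    i=np.argsort(s[m]); print(lo,[(round(a*1000),round(b*1000)) for a,b in zip(s[m][i],P[...,2][m][i])])
# scene view: high face
f=np.load('pics/scene0.npz');P,n=pts('scene',f['d']);
q=P[...,:2]-c0; s=q@xj; y=q@yj
m=(abs(y)<.04)&(s>.055)&(s<.085)&(P[...,2]>-.005)&(P[...,2]<.06)
i=np.argsort(P[...,2][m]); 
for k in i[::12]: print(np.round(1000*np.array([s[m][k],y[m][k],P[...,2][m][k]])),end='')
E
```

```text
-0.05 [(50, 35), (51, 35), (51, 34), (52, 35), (52, 36), (52, 35), (53, 37), (53, 34), (54, 39), (54, 37), (55, 35), (55, 37), (55, 36), (56, 38), (56, 37), (57, 33), (57, 35), (57, 36), (58, 37), (58, 36), (59, 36), (59, 38), (60, 38), (60, 36), (61, 36), (61, 38), (62, 39), (62, 36), (63, 40), (63, 34), (63, 40), (64, 39), (64, 38), (65, 37), (65, 40), (66, 36), (66, 39), (67, 37), (71, 10), (72, 7), (72, 9), (72, 8), (73, 9), (73, 11), (74, 10), (74, 9), (75, 7), (76, 1), (77, 2), (77, 0), (78, 2), (78, 0), (79, 2), (80, 0), (80, -2), (81, -1), (81, 2), (81, 0), (82, 2), (82, 0), (83, 0), (83, 2), (83, 0), (85, -2), (85, 1), (86, 2), (86, 0), (87, 0), (87, 0), (88, 2), (88, 0), (89, 2), (89, -3), (90, 3)]
-0.03 [(52, 80), (52, 65), (54, 76), (56, 69), (56, 35), (58, 37), (58, 37), (59, 33), (60, 33), (60, 37), (61, 37), (61, 38), (61, 36), (62, 40), (63, 38), (63, 36), (64, 36), (64, 35), (64, 39), (65, 39), (65, 37), (66, 37), (66, 37), (66, 39), (71, 10), (72, 9), (72, 10), (72, 9), (73, 6), (73, 10), (74, 9), (74, 7), (75, 6), (75, 4), (77, 2), (77, 1), (78, 3), (78, 0), (79, 2
[... 2588 characters left out ...]
.][76. 15. -1.][ 81. -26.  -1.][ 84. -34.  -0.][82. 27.  0.][74. -5.  1.][ 74. -30.   3.][76. 14.  4.][71. 10.  5.][67.  9.  5.][75.  7.  6.][68. -7.  6.][62. 21.  6.][70. 19.  7.][ 65. -36.   7.][ 59. -13.   7.][65.  3.  7.][58. 31.  7.][61. -8.  8.][68.  7.  8.][62.  4.  9.][ 60. -26.  10.][60.  5. 12.][58. 31. 13.][61.  3. 15.][60. 19. 16.][ 61. -40.  18.][ 61. -26.  20.][60. 12. 22.][66. 21. 31.][65. -7. 33.][60. 38. 34.][60. 28. 34.][ 60. -26.  35.][66. 14. 36.][64. 12. 36.][ 68. -19.  37.][61. 22. 38.][64. 16. 39.][ 63. -13.  40.][62.  7. 42.][62. -0. 44.][ 60. -23.  45.][60. 28. 47.][ 57. -26.  48.][ 62. -11.  50.][61.  9. 52.][ 61. -15.  53.][ 59. -20.  56.][60. -2. 57.][61.  2. 60.]
```

```bash
python3 -m crank '[[[0.01,0.02,0.005,-2],[0.025,0.045,0.005,-4],[0.042,0.075,0.005,-6],[0.059,0.105,0.005,-8],[0.076,0.135,0.005,-9.5]]]' 0 60; python3 -m crank '[[[0.017,0.03,0,0],[0.034,0.06,0,0],[0.051,0.09,0,0],[0.065,0.11,0,0],[0.072,0.121,0,0]]]' ; python3 -m crank '[[[0,0,0,0],[0,0,0,0]]]'; python3 - <<'E'
from h import *
im,d=shot('scene','s5'); o=get_obs(); print(o['tool_pos'],R.from_rotvec(o['tool_rot']).as_matrix()[:,1],o['q'])
im2,d2=shot('top','t5'); o=get_obs(); print(o['tool_pos'])
E
```

```text
t: 3.67
tool_pos: [0.604, -0.1532, 0.1888]
tool_rot: [-2.015, 0.38, 2.019]
contact_force: [0.4, -1.0, -2.7]
opening: 0.019
t: 4.08
tool_pos: [0.6765, -0.0308, 0.1885]
tool_rot: [-2.018, 0.375, 2.022]
contact_force: [0.3, -0.4, -1.2]
opening: 0.0192
t: 4.25
tool_pos: [0.6756, -0.0338, 0.1891]
tool_rot: [-2.018, 0.379, 2.022]
contact_force: [-0.8, -0.5, -0.7]
opening: 0.0194
[ 0.67540769 -0.03457279  0.18935447] [-0.36267241 -0.931916    0.00113608] [-1.60744311e-01  1.99186155e-01  1.52389972e+00 -8.18165823e-04
  1.42015889e+00  1.78131049e+00]
[ 0.67535359 -0.0349751   0.18960876]
```

View pics/s5.png

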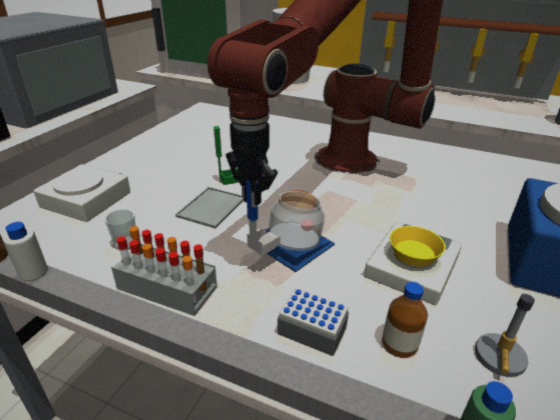

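```bash
python3 -m crank '[[[0.0075,-0.003,-0.01,0],[0.0075,-0.003,-0.03,0],[0.0075,-0.003,-0.044,0],[0.0075,-0.003,-0.044,0],[0.0075,-0.003,-0.044,0]]]' ; python3 - <<'E'
from h import *
im,d=shot('scene','s6'); o=get_obs(); print(o['tool_pos'])
a=cv2.resize(im[140:290,200:350],None,fx=4,fy=4,interpolation=cv2.INTER_CUBIC)
cv2.imwrite('pics/c9.png',a[:,:,::-1])
E
```

```text
t: 4.77
tool_pos: [0.6823, -0.0373, 0.1439]
tool_rot: [-2.014, 0.38, 2.023]
contact_force: [-0.2, -1.2, -1.0]
opening: 0.0193
[ 0.68325152 -0.03726687  0.14563408]
```

View pics/c9.png

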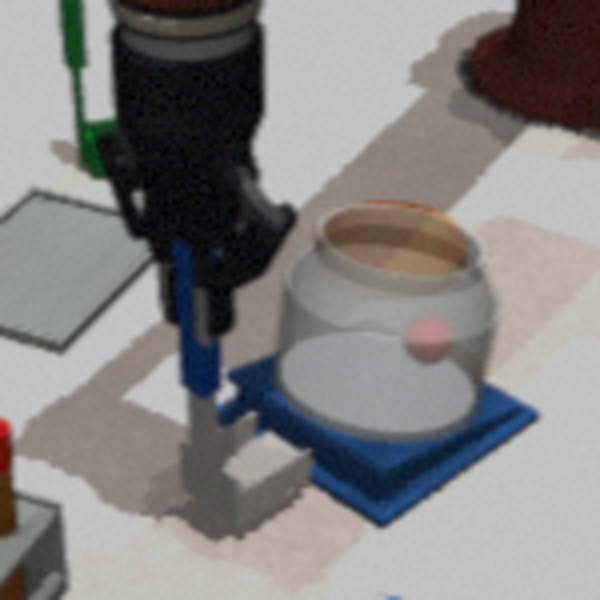

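```bash
python3 -m crank '[[[-0.006,0.002,0,0],[-0.012,0.0046,0,0],[-0.019,0.007,0,0],[-0.024,0.009,0,0],[-0.03,0.0115,0,0]]]' 0 20; python3 -m crank '[[[-0.004,0.0015,0,0],[-0.008,0.003,0,0],[-0.008,0.003,0,0]]]'; python3 - <<'E'
from h import *
im,d=shot('scene','s7'); o=get_obs(); print(o['tool_pos'],o['contact_force'],o['wrist_torque'],R.from_rotvec(o['tool_rot']).as_matrix()[:,0])
a=cv2.resize(im[140:290,200:350],None,fx=4,fy=4,interpolation=cv2.INTER_CUBIC)
cv2.imwrite('pics/c10.png',a[:,:,::-1])
E
```

```text
t: 5.23
tool_pos: [0.6556, -0.0257, 0.1492]
tool_rot: [-2.028, 0.379, 2.011]
contact_force: [5.7, -2.5, 3.0]
opening: 0.0191
t: 5.48
tool_pos: [0.6466, -0.0223, 0.1484]
tool_rot: [-2.025, 0.378, 2.014]
contact_force: [4.3, -1.9, 2.2]
opening: 0.0191
[ 0.64667869 -0.02238541  0.14807798] [ 4.5924362  -2.49409783  1.73273973] [-0.43790046 -1.27863998  0.08313068] [ 4.38884655e-03 -9.29463503e-04 -9.99989937e-01]
```

View pics/c10.png

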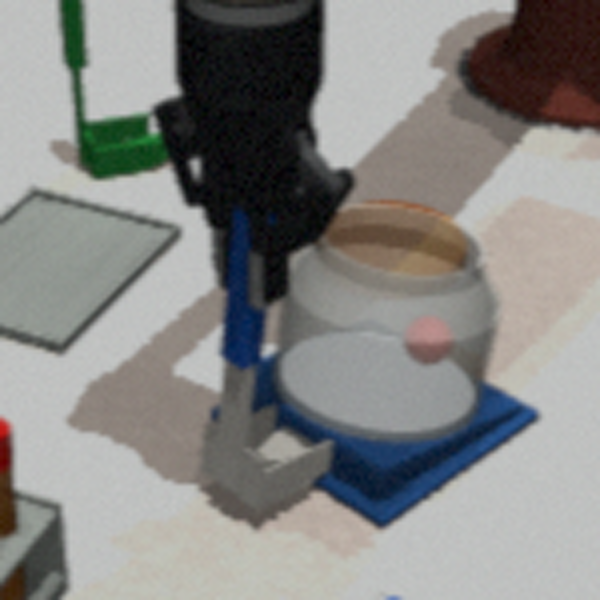

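```bash
python3 -m crank '[[[-0.006,0.0022,0.001,0],[-0.012,0.0045,0.002,0],[-0.018,0.0068,0.003,0],[-0.024,0.009,0.004,0],[-0.03,0.0113,0.005,0]]]'; python3 -m crank '[[[-0.006,0.0022,0.001,0],[-0.012,0.0045,0.002,0],[-0.018,0.0068,0.002,0],[-0.024,0.009,0.002,0],[-0.028,0.0106,0.002,0]]]'; python3 - <<'E'
from h import *
im,d=shot('scene','s8'); o=get_obs(); print(o['tool_pos'],o['contact_force'],o['wrist_torque'],R.from_rotvec(o['tool_rot']).as_matrix()[:,0])
a=cv2.resize(im[140:290,200:350],None,fx=4,fy=4,interpolation=cv2.INTER_CUBIC)
cv2.imwrite('pics/c11.png',a[:,:,::-1])
E
```

```text
t: 5.95
tool_pos: [0.6153, -0.0108, 0.1515]
tool_rot: [-2.019, 0.378, 2.018]
contact_force: [5.5, -1.0, 1.4]
opening: 0.0199
t: 6.37
tool_pos: [0.5864, -0.0, 0.1524]
tool_rot: [-2.018, 0.379, 2.021]
contact_force: [4.3, -1.3, -2.1]
opening: 0.0192
[5.85888169e-01 1.72956998e-04 1.52485563e-01] [ 3.81059658 -0.35026396 -2.38122295] [-0.32490368 -0.92300461  0.08704175] [-2.36089646e-03  2.17687417e-04 -9.99997189e-01]
```

View pics/c11.png

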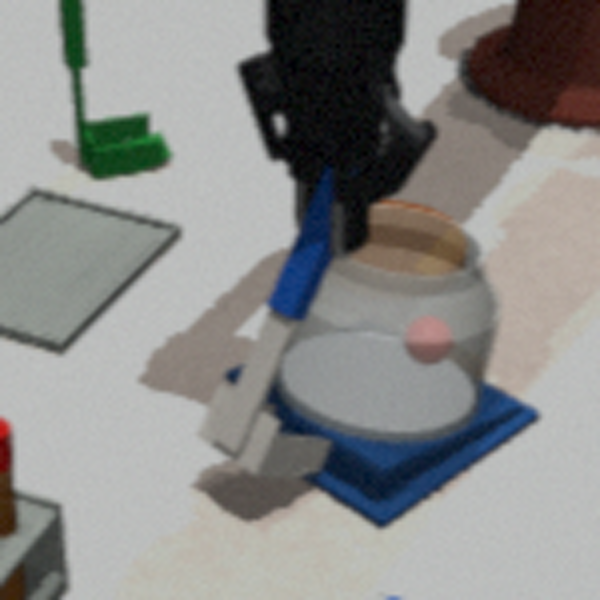

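```bash
cat >> h.py <<'E'
SC=dict(top=(0,0,35),topb=(8,0,35),bbot=(0,0,-60),bbotb=(8,0,-60),hr=(8,0,-150),lipL=(-68.5,-20,-142),lipR=(-68.5,20,-142),hL=(-2.5,-25,-150),hR=(-2.5,25,-150),bL=(0,-25,-116),bR=(0,25,-116),sL=(-60.5,-25,-118),sR=(-60.5,25,-118))
ED=[('top','bbot'),('topb','hr'),('lipL','lipR'),('hL','hR'),('bL','bR'),('lipL','hL'),('lipR','hR'),('bL','hL'),('bR','hR'),('bL','sL'),('bR','sR')]
def scoop(grip,yaw,dip):
    # yaw: angle of scoop +x; dip lip-down (rad)
    Rm=R.from_euler('z',yaw)*R.from_euler('y',-dip)
    return {k:Rm.apply(np.array(v)/1000)+grip for k,v in SC.items()}
def overlay(cam,im,grip,yaw,dip,crop,f,fn):
    x0,y0,x1,y1=crop; a=cv2.resize(im[y0:y1,x0:x1],None,fx=f,fy=f,interpolation=cv2.INTER_CUBIC)
    S=scoop(grip,yaw,dip); p={k:(proj(cam,v)[0]-[x0,y0]+.5)*f for k,v in S.items()}
    for e in ED: cv2.line(a,tuple(int(q) for q in p[e[0]]),tuple(int(q) for q in p[e[1]]),(255,0,255),1)
    cv2.imwrite('pics/'+fn+'.png',a[:,:,::-1])
    return S
E
python3 - <<'E'
from h import *
im=np.load('pics/s8.npz')['im']; o=get_obs(); g=o['tool_pos']+[0,0,.0185]
S=overlay('scene',im,g,np.arctan2(-.36,.933),np.radians(31.5),(200,140,350,290),4,'o1'); print(S['lipL'],S['lipR'])
E
```

```text
[ 0.59341892 -0.02416998  0.01411951] [0.60781828 0.01314836 0.01411951]
```

View pics/o1.png

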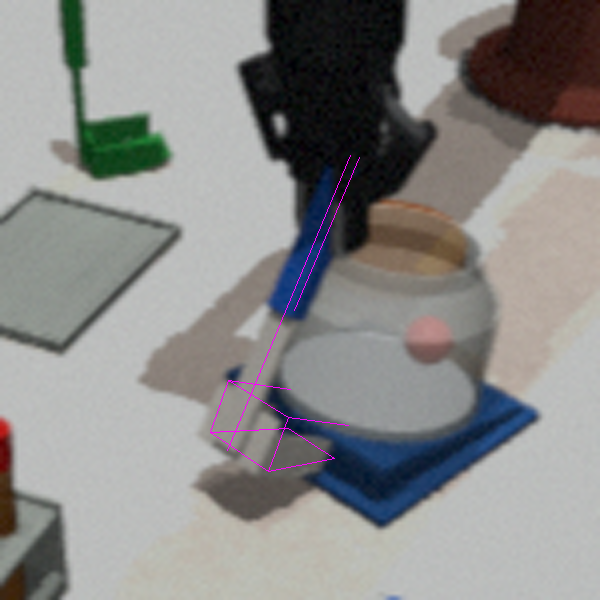

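```bash
python3 - <<'E'
from h import *
im=np.load('pics/s6.npz')['im']; g=np.array([0.6833,-.0373,.1456+.018])
overlay('scene',im,g,np.arctan2(-.36,.933),0,(200,140,350,290),4,'o2')
E
```

```text
(no output)
```

View pics/o2.png

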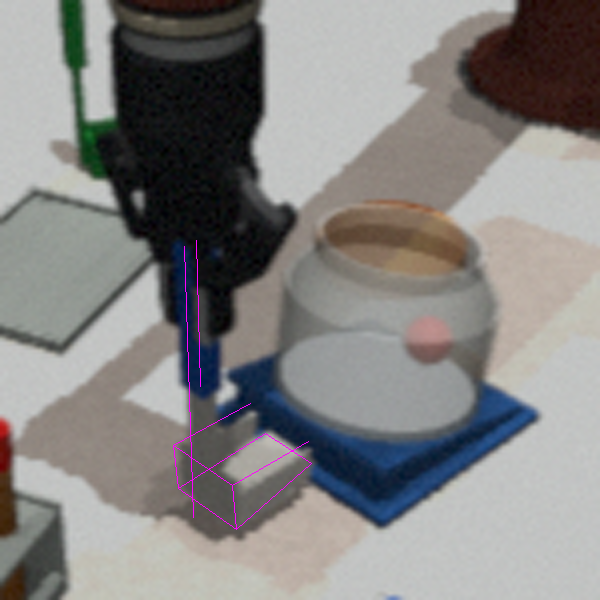

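```bash
cat >> h.py <<'E'
from scipy.optimize import least_squares
def fit(cam,obs,tcp,yaw):
    # obs: list of (scoop pt mm, px); unknown dip, slip (along handle z, scoop x), dx,dy fixed; yaw err
    A=np.array([o[0] for o in obs],float)/1000; B=np.array([o[1] for o in obs],float)
    def f(p):
        Rm=R.from_euler('z',yaw+p[3])*R.from_euler('y',-p[0])
        X=Rm.apply(A+[p[2],0,p[1]])+tcp+[0,0,.0185]
        return np.r_[(proj(cam,X)-B).ravel(),p[1]*200,p[2]*200,p[3]*10]
    r=least_squares(f,[.3,0,0,0]); return np.degrees(r.x[0]),r.x[1:3]*1000,np.degrees(r.x[3]),r.fun[:-3].reshape(-1,2)
E
python3 - <<'E'
from h import *
c=lambda x,y:(x/4+200-.4,y/4+140-.4)
y=np.arctan2(-.36,.933)
ob=[((8,-10,-60),c(268,303)),((8,10,-60),c(305,318)),((8,-10,-150),c(200,437)),((8,10,-150),c(240,458)),((-68.5,20,-142),c(322,478))]
for r in fit('scene',ob,np.array([.5859,.0002,.1525]),y): print(np.round(r,1))
ob=[((8,-10,-60),c(181,385)),((8,10,-60),c(215,398)),((-68.5,20,-142),c(305,487)),((0,25,-150),c(235,535))]
for r in fit('scene',ob,np.array([.6833,-.0373,.1456]),y): print(np.round(r,1))
E
```

```text
40.1
[ 0.3 -5.5]
4.5
[[ 1.6 -0.3]
 [-1.  -0.8]
 [ 1.6  1.9]
 [-1.9  0.3]
 [-1.1 -1.6]]
5.9
[ -3.5 -12.1]
0.4
[[ 0.9 -0. ]
 [-1.5  0.6]
 [ 0.5 -2.1]
 [-1.7  0.9]]
```

```bash
python3 - <<'E'
from h import *
np.set_printoptions(precision=3,suppress=True)
xj=np.array([.934,-.356]); yj=np.array([.356,.934]);c0=np.array([.5446,.016])
def blue(fn,tcp):
    f=np.load(f'pics/{fn}.npz');P,n=pts('scene',f['d']);h=cv2.cvtColor(f['im'],cv2.COLOR_RGB2HSV)
    m=(h[...,0]>105)&(h[...,0]<125)&(h[...,1]>150)&(np.linalg.norm(P[...,:2]-tcp[:2],axis=2)<.12)&(P[...,2]>.09)
    m=cv2.erode(m.astype(np.uint8),np.ones((2,2)))>0
    Q=P[m]; q=(Q[:,:2]-tcp[:2]); a=np.c_[q@xj,q@yj,Q[:,2]-tcp[2]]
    # rear face fit: x = a + b z
    lo=np.abs(a[:,1])<.012
    for _ in range(4):
        A=np.c_[np.ones(lo.sum()),a[lo,2],a[lo,1]]; s=np.linalg.lstsq(A,a[lo,0],rcond=None)[0]
        res=a[:,0]-(s[0]+s[1]*a[:,2]+s[2]*a[:,1]); lo=(abs(res)<.005)
    print(fn,len(Q),lo.sum(),'dip',np.degrees(np.arctan(-s[1])),s, 'x at grip',s[0]+s[1]*.0187)
blue('s6',np.array([.6833,-.0373,.1456])); blue('s8',np.array([.5859,.0002,.1525])); blue('s7',np.array([.6467,-.0224,.148]))
E
```

```text
s6 139 129 dip -0.7924198051785288 [ 0.005  0.014 -0.077] x at grip 0.005337784558010608
s8 197 177 dip 32.947195965859386 [ 0.025 -0.648 -0.001] x at grip 0.01250422965043357
s7 182 170 dip 7.690109182461739 [ 0.01  -0.135 -0.091] x at grip 0.0075204725565387355
```

```bash
python3 -m crank '[[[0,0,0,0],[0,0,0,0],[0.004,-0.0015,0,0],[0.012,-0.0045,0,0],[0.028,-0.0107,0.005,0]]]' 0 110; python3 -m crank '[[[0.005,-0.002,0.03,0],[0.005,-0.002,0.06,0],[0.005,-0.002,0.09,0],[0.005,-0.002,0.12,0],[0.005,-0.002,0.15,0]]]'; python3 -m crank '[[[0,0,0,0],[0,0,0,0]]]'; python3 - <<'E'
from h import *
im,d=shot('scene','s9'); o=get_obs(); print(o['tool_pos'],o['contact_force'],o['wrist_torque'],R.from_rotvec(o['tool_rot']).as_matrix()[:,0])
shot('top','t9')
E
```

```text
t: 6.83
tool_pos: [0.6139, -0.0105, 0.1563]
tool_rot: [-2.013, 0.378, 2.025]
contact_force: [0.2, 0.3, -1.8]
opening: 0.0189
t: 7.25
tool_pos: [0.6205, -0.0132, 0.3091]
tool_rot: [-2.016, 0.379, 2.021]
contact_force: [0.7, 0.4, -2.2]
opening: 0.0185
t: 7.42
tool_pos: [0.6218, -0.0134, 0.3108]
tool_rot: [-2.022, 0.378, 2.015]
contact_force: [-1.2, 0.5, -2.3]
opening: 0.0187
[ 0.62078349 -0.01318626  0.30796501] [ 0.0217269   0.25937465 -2.12279896] [0.0233117  0.11120341 0.04189683] [-8.56244992e-04  2.72797310e-04 -9.99999596e-01]
```

View pics/s9.png

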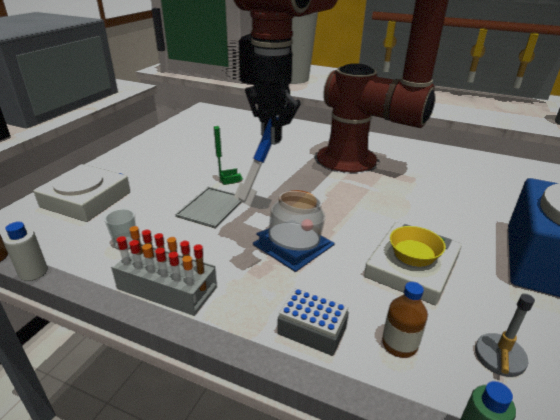

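View pics/t9.png

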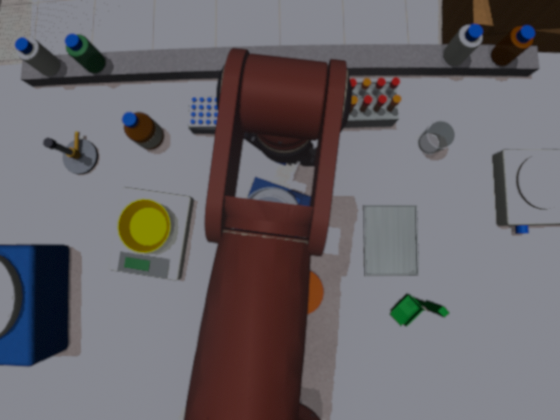

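```bash
cat >> h.py <<'E'
xj=np.array([.934,-.356]); yj=np.array([.356,.934]);c0=np.array([.5446,.016])
def blue(fn,tcp,zmin=.09):
    f=np.load(f'pics/{fn}.npz');P,n=pts('scene',f['d']);h=cv2.cvtColor(f['im'],cv2.COLOR_RGB2HSV)
    m=(h[...,0]>105)&(h[...,0]<125)&(h[...,1]>150)&(np.linalg.norm(P[...,:2]-tcp[:2],axis=2)<.12)&(P[...,2]>max(zmin,tcp[2]-.06))
    m=cv2.erode(m.astype(np.uint8),np.ones((2,2)))>0
    Q=P[m]; q=(Q[:,:2]-tcp[:2]); a=np.c_[q@xj,q@yj,Q[:,2]-tcp[2]]
    lo=np.abs(a[:,1])<.012
    for _ in range(4):
        A=np.c_[np.ones(lo.sum()),a[lo,2],a[lo,1]]; s=np.linalg.lstsq(A,a[lo,0],rcond=None)[0]
        res=a[:,0]-(s[0]+s[1]*a[:,2]+s[2]*a[:,1]); lo=(abs(res)<.005)
    print(fn,len(Q),lo.sum(),'dip %.1f'%np.degrees(np.arctan(-s[1])), 'x at grip %.4f'%(s[0]+s[1]*.0187),'y mid',a[lo,1].mean())
def jf(p): q=np.array(p[:2])-c0; return np.r_[q@xj,q@yj]
E
python3 - <<'E'
from h import *
o=get_obs(); t=o['tool_pos']; print(t,jf(t)); blue('s9',t)
im=np.load('pics/s9.npz')['im']
overlay('scene',im,t+[0,0,.0185],np.arctan2(-.36,.933),np.radians(32.5),(200,90,320,230),4,'o3')
E
```

```text
[ 0.62012086 -0.0130783   0.30624416] [ 0.08088836 -0.00027371]
s9 272 247 dip 33.0 x at grip 0.0167 y mid 0.002499164120985279
```

View pics/o3.png

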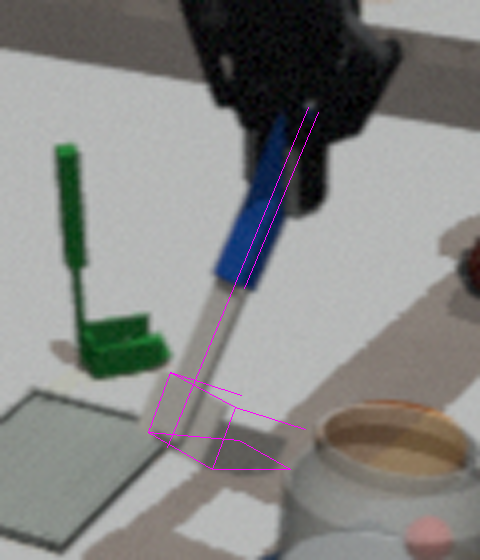

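```bash
python3 - <<'E'
from h import *
im=np.load('pics/s9.npz')['im']
a=cv2.resize(im[110:215,225:285],None,fx=6,fy=5.7,interpolation=cv2.INTER_CUBIC)
cv2.imwrite('pics/c12.png',a[:,:,::-1])
E
```

```text
(no output)
```

View pics/c12.png

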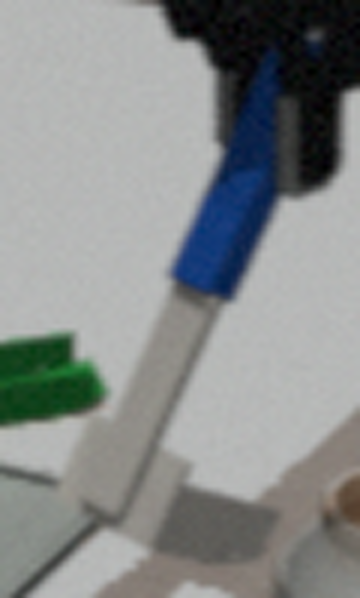

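```bash
python3 - <<'E'
from h import *
c=lambda x,y:(x/6+225-.4,y/5.7+110-.4)
y=np.arctan2(-.36,.933)
ob=[((8,-10,-60),c(172,275)),((8,10,-60),c(213,295)),((-8,10,-60),c(236,299)),((8,-10,-150),c(80,505)),((8,10,-150),c(115,522)),((3,25,-150),c(153,552)),((3,25,-116),c(190,470)),((3,-25,-116),c(87,420)),((3,-25,-150),c(62,488))]
for r in fit('scene',ob,np.array([.6205,-.0131,.3070]),y): print(np.round(r,1))
E
```

```text
30.2
[0.7 6.4]
-1.4
[[ 0.   0.3]
 [-0.2  0.1]
 [ 1.1  0.9]
 [-0.6  0.6]
 [-0.2  1.5]
 [-0.1 -0.6]
 [-0.1 -1.6]
 [ 1.2 -2. ]
 [-0.5  1.1]]
```

```bash
python3 -m crank '[[[-0.02,0.0076,0,0],[-0.05,0.019,0,0],[-0.08,0.0306,0,0],[-0.11,0.042,0,0],[-0.13,0.0497,0,0]]]'; python3 -m crank '[[[-0.009,0.0036,0,0],[-0.009,0.0036,0,0],[-0.009,0.0036,0,0]]]'; python3 - <<'E'
from h import *
im,d=shot('scene','s10'); o=get_obs(); t=o['tool_pos'];print(t,jf(t));blue('s10',t)
a=cv2.resize(im[60:280,210:370],None,fx=3.5,fy=2.7,interpolation=cv2.INTER_CUBIC)
cv2.imwrite('pics/c13.png',a[:,:,::-1])
E
```

```text
t: 7.93
tool_pos: [0.4875, 0.0375, 0.305]
tool_rot: [-2.013, 0.379, 2.026]
contact_force: [0.2, 0.3, -0.9]
opening: 0.0188
t: 8.18
tool_pos: [0.4816, 0.0402, 0.307]
tool_rot: [-2.018, 0.379, 2.021]
contact_force: [0.5, -0.5, -1.4]
opening: 0.0187
[0.48201099 0.03993608 0.30728789] [-6.69793768e-02  7.46161661e-05]
s10 230 210 dip 33.1 x at grip 0.0115 y mid 0.0015525208814868028
```

View pics/c13.png

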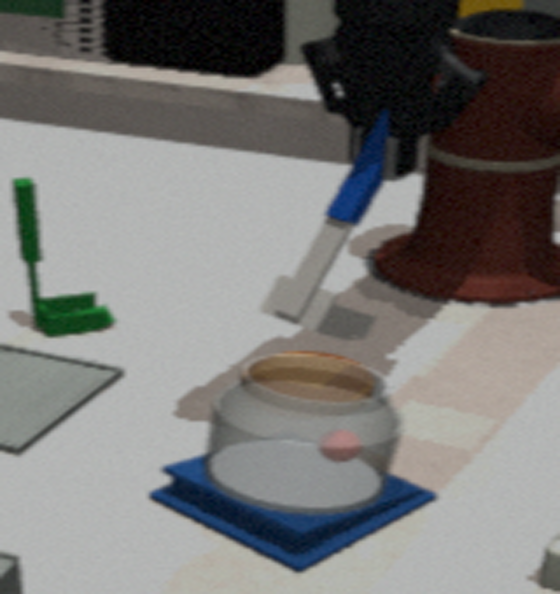

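```bash
python3 -m crank '[[[0,0,-0.02,0],[0,0,-0.04,0],[0,0,-0.06,0],[0,0,-0.06,0],[0,0,-0.06,0]]]'; python3 - <<'E'
from h import *
im,d=shot('scene','s11'); o=get_obs(); t=o['tool_pos'];print(t,jf(t),o['contact_force'])
a=cv2.resize(im[110:280,230:360],None,fx=4.5,fy=3.5,interpolation=cv2.INTER_CUBIC)
cv2.imwrite('pics/c14.png',a[:,:,::-1])
shot('top','t11')
E
```

```text
t: 8.65
tool_pos: [0.4815, 0.0398, 0.2466]
tool_rot: [-2.015, 0.38, 2.023]
contact_force: [-0.5, 0.1, -0.6]
opening: 0.0184
[0.48227009 0.03988826 0.2484067 ] [-0.06672035  0.00012219] [-1.10895457 -0.29123439 -1.73958418]
```

View pics/c14.png

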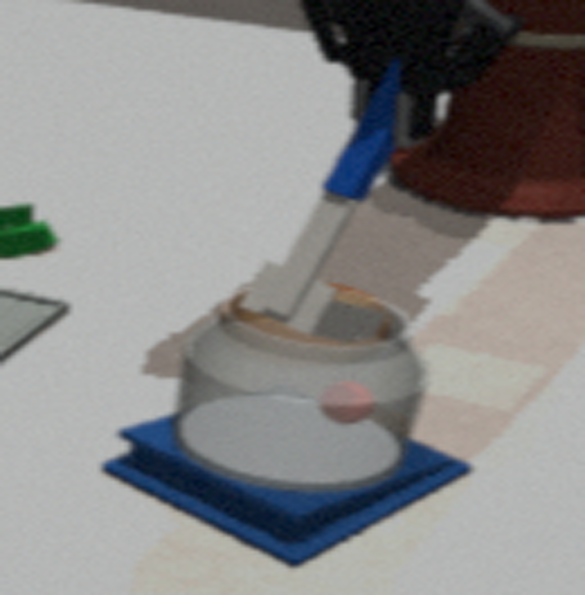

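```bash
python3 -m crank '[[[0,0,-0.015,0],[0,0,-0.03,0],[0,0,-0.045,0],[0,0,-0.047,0],[0,0,-0.047,0]]]'; python3 - <<'E'
from h import *
im,d=shot('scene','s12'); o=get_obs(); t=o['tool_pos'];print(t,jf(t),o['contact_force'])
a=cv2.resize(im[110:280,230:360],None,fx=4.5,fy=3.5,interpolation=cv2.INTER_CUBIC)
cv2.imwrite('pics/c15.png',a[:,:,::-1])
E
```

```text
t: 9.17
tool_pos: [0.4819, 0.0402, 0.2017]
tool_rot: [-2.019, 0.379, 2.019]
contact_force: [-1.3, -0.9, -0.8]
opening: 0.0188
[0.48236105 0.04012925 0.20263656] [-0.06672119  0.00037965] [ 0.46251941 -0.24318277 -0.70508719]
```

View pics/c15.png

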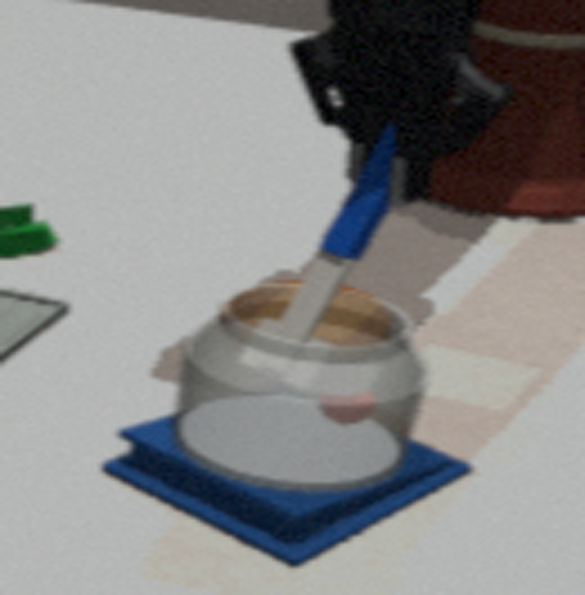

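```bash
python3 -m crank '[[[0.006,-0.0023,-0.003,0],[0.012,-0.0046,-0.008,0],[0.018,-0.0068,-0.014,0],[0.0215,-0.0082,-0.02,0],[0.025,-0.0095,-0.026,0]]]';  python3 -m crank '[[[0,0,-0.004,0],[0,0,-0.006,0],[0,0,-0.007,0],[0,0,-0.007,0]]]'; python3 - <<'E'
from h import *
im,d=shot('scene','s13'); o=get_obs(); t=o['tool_pos'];print(t,jf(t),o['contact_force'])
a=cv2.resize(im[110:280,230:360],None,fx=4.5,fy=3.5,interpolation=cv2.INTER_CUBIC)
cv2.imwrite('pics/c16.png',a[:,:,::-1])
E
```

```text
t: 9.63
tool_pos: [0.5072, 0.0304, 0.1746]
tool_rot: [-2.018, 0.379, 2.019]
contact_force: [0.2, -0.2, -1.8]
opening: 0.019
t: 9.97
tool_pos: [0.5063, 0.0308, 0.1679]
tool_rot: [-2.018, 0.379, 2.02]
contact_force: [0.7, -0.6, -1.8]
opening: 0.0188
[0.50648886 0.03083468 0.16827531] [-0.04087695  0.00028802] [-0.62117614 -0.44371864 -2.07017346]
```

View pics/c16.png

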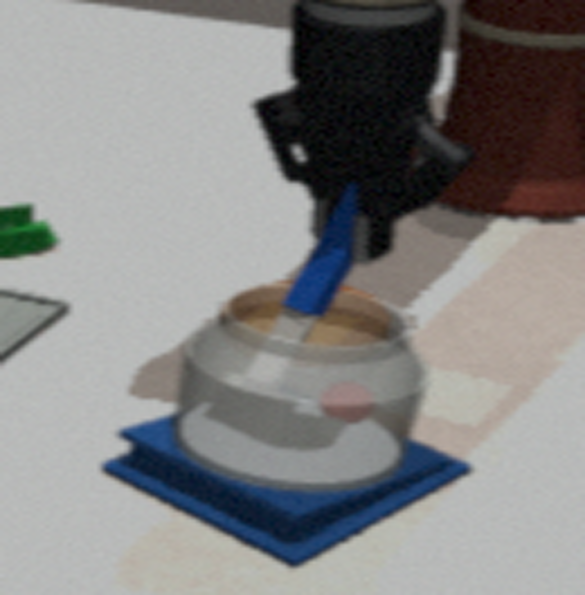

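```bash
for i in 1 2 3; do python3 -m crank '[[[0,0,-0.001,0],[0,0,-0.002,0],[0,0,-0.002,0],[0,0,-0.002,0]]]' | grep -E "pos|force"; done
```

```text
tool_pos: [0.5066, 0.0308, 0.1664]
contact_force: [-0.3, 0.1, -1.0]
tool_pos: [0.5071, 0.0307, 0.1655]
contact_force: [-2.4, 0.6, 5.4]
tool_pos: [0.5076, 0.0306, 0.1655]
contact_force: [-4.8, 0.8, 13.8]
```

```bash
python3 -m crank '[[[0,0,0.002,0],[0,0,0.0035,0],[0,0,0.0035,0]]]' | grep -E "pos|force"; python3 -m crank '[[[-0.003,0.0011,-0.0005,0],[-0.006,0.0022,-0.001,0],[-0.009,0.0034,-0.0015,0],[-0.0093,0.0036,-0.0017,0],[-0.0093,0.0036,-0.0017,0]]]' | grep -E "pos|force"; python3 - <<'E'
from h import *
im,d=shot('scene','s14'); o=get_obs(); t=o['tool_pos'];print(t,jf(t),o['contact_force'])
a=cv2.resize(im[110:280,230:360],None,fx=4.5,fy=3.5,interpolation=cv2.INTER_CUBIC)
cv2.imwrite('pics/c17.png',a[:,:,::-1])
E
```

```text
tool_pos: [0.5066, 0.0308, 0.1656]
contact_force: [-0.7, 0.2, 2.8]
tool_pos: [0.4969, 0.0344, 0.1638]
contact_force: [0.2, 0.5, 0.4]
[0.49690246 0.0344068  0.16377371] [-0.05110233  0.00021163] [ 0.01174639  0.24305694 -0.86136047]
```

View pics/c17.png

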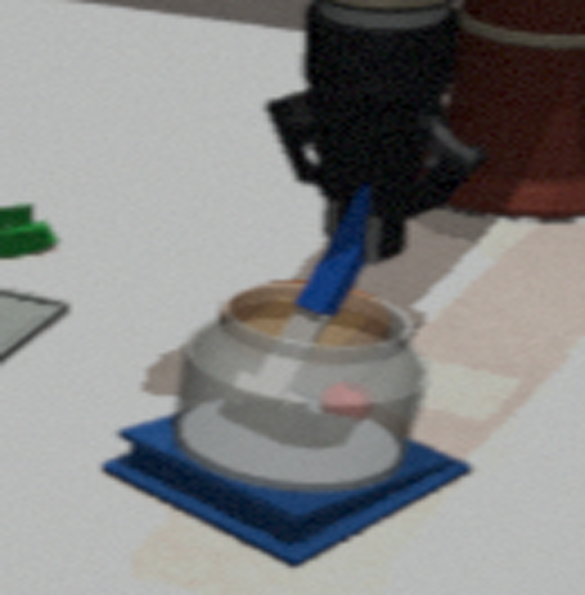

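```bash
python3 -m crank '[[[-0.003,0.0011,-0.0007,0],[-0.006,0.0022,-0.0013,0],[-0.009,0.0034,-0.002,0],[-0.0093,0.0036,-0.002,0],[-0.0093,0.0036,-0.002,0]]]' | grep -E "pos|force";  python3 -m crank '[[[-0.003,0.0011,-0.0006,0],[-0.006,0.0022,-0.0012,0],[-0.007,0.0027,-0.0014,0],[-0.007,0.0027,-0.0014,0]]]' | grep -E "pos|force"; python3 - <<'E'
from h import *
im,d=shot('scene','s15'); o=get_obs(); t=o['tool_pos'];print(t,jf(t),o['contact_force'])
a=cv2.resize(im[110:280,230:360],None,fx=4.5,fy=3.5,interpolation=cv2.INTER_CUBIC)
cv2.imwrite('pics/c18.png',a[:,:,::-1])
E
```

```text
tool_pos: [0.4877, 0.0381, 0.162]
contact_force: [-0.3, -0.6, -0.1]
tool_pos: [0.4808, 0.0407, 0.1607]
contact_force: [0.8, 0.3, -0.1]
[0.48089566 0.04070504 0.16074935] [-0.06829485  0.00039577] [0.46318796 0.04614085 0.58295035]
```

View pics/c18.png

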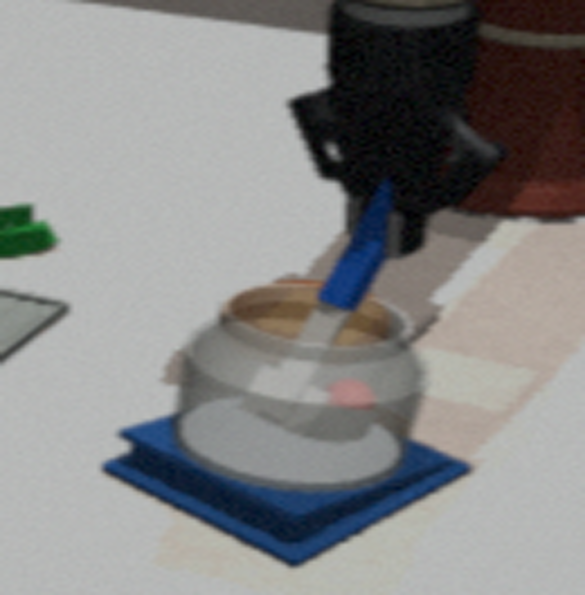

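```bash
for i in 1 2 3; do python3 -m crank '[[[-0.0015,0.0006,-0.0003,0],[-0.0028,0.0011,-0.0006,0],[-0.0037,0.0014,-0.0008,0],[-0.0037,0.0014,-0.0008,0]]]' | grep -E "pos|force"; done; python3 - <<'E'
from h import *
im,d=shot('scene','s16'); o=get_obs(); t=o['tool_pos'];print(t,jf(t),o['contact_force'])
a=cv2.resize(im[110:280,230:360],None,fx=4.5,fy=3.5,interpolation=cv2.INTER_CUBIC)
cv2.imwrite('pics/c19.png',a[:,:,::-1])
E
```

```text
tool_pos: [0.4774, 0.0421, 0.1601]
contact_force: [1.4, -0.3, 1.0]
tool_pos: [0.4737, 0.0435, 0.1594]
contact_force: [1.6, -0.4, 1.5]
tool_pos: [0.4701, 0.0449, 0.1587]
contact_force: [2.8, -1.0, 2.9]
[0.47013502 0.04484851 0.15864233] [-0.07982036  0.00043498] [ 1.99295738 -0.19342185  2.77009309]
```

View pics/c19.png

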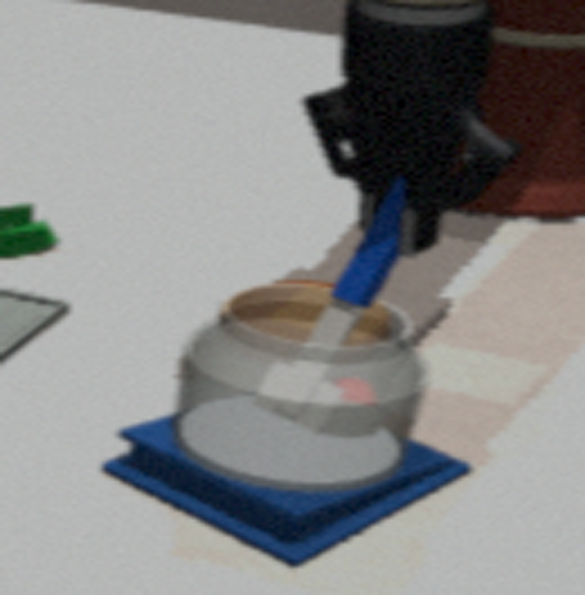

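```bash
for i in 1 2; do python3 -m crank '[[[-0.0015,0.0006,-0.0003,0],[-0.0025,0.001,-0.0004,0],[-0.0025,0.001,-0.0004,0]]]' | grep -E "pos|force"; done; python3 - <<'E'
from h import *
im,d=shot('scene','s17'); o=get_obs(); t=o['tool_pos'];print(t,jf(t),o['contact_force']); blue('s17',t)
E
```

```text
tool_pos: [0.4675, 0.0458, 0.1581]
contact_force: [1.5, -0.8, 3.8]
tool_pos: [0.4658, 0.0466, 0.1578]
contact_force: [5.1, -2.0, 1.8]
[0.46579016 0.04654222 0.15786511] [-0.08448142  0.00047013] [ 4.97364771 -1.49512094  2.21914529]
s17 184 167 dip 33.2 x at grip 0.0124 y mid 0.0017629567402008954
```

```bash
python3 -m crank '[[[0,0,-0.002,0],[0,0,-0.004,0],[0,0,-0.005,0],[0,0,-0.005,0]]]' 0 20| grep -E "pos|force"; python3 -m crank '[[[0.003,-0.0011,0,0],[0.006,-0.0022,0,0],[0.009,-0.0034,0,0],[0.009,-0.0034,0,0]]]' | grep -E "pos|force"; python3 - <<'E'
from h import *
im,d=shot('scene','s18'); o=get_obs(); t=o['tool_pos'];print(t,jf(t),o['contact_force']); blue('s18',t)
a=cv2.resize(im[110:280,230:360],None,fx=4.5,fy=3.5,interpolation=cv2.INTER_CUBIC)
cv2.imwrite('pics/c20.png',a[:,:,::-1])
E
```

```text
tool_pos: [0.4671, 0.0464, 0.1578]
contact_force: [-2.4, -1.3, 21.8]
tool_pos: [0.4749, 0.0439, 0.1586]
contact_force: [-8.6, 0.4, 30.3]
[0.47486782 0.04386457 0.15866009] [-0.07504964  0.00120085] [-8.68171555  0.57671398 30.68950436]
s18 188 172 dip 30.4 x at grip 0.0118 y mid 0.0012647207382103923
```

View pics/c20.png

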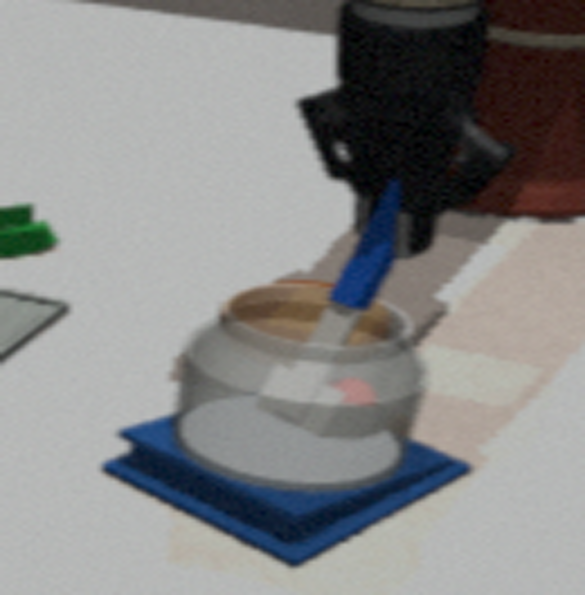

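```bash
python3 -m crank '[[[0.003,-0.0011,0.0005,0],[0.006,-0.0022,0.001,0],[0.009,-0.0034,0.0015,0],[0.012,-0.0045,0.002,0],[0.012,-0.0045,0.002,0]]]' | grep -E "pos|force"; python3 - <<'E'
from h import *
im,d=shot('scene','s19'); o=get_obs(); t=o['tool_pos'];print(t,jf(t),o['contact_force']); blue('s19',t)
a=cv2.resize(im[110:280,230:360],None,fx=4.5,fy=3.5,interpolation=cv2.INTER_CUBIC)
cv2.imwrite('pics/c21.png',a[:,:,::-1])
E
```

```text
tool_pos: [0.4858, 0.0393, 0.1592]
contact_force: [-7.6, 0.1, 25.2]
[0.48577669 0.03933978 0.15915035] [-0.06324994  0.00085825] [-7.6288727   0.53569239 24.86759569]
s19 188 175 dip 26.1 x at grip 0.0112 y mid 0.001260762900376289
```

View pics/c21.png

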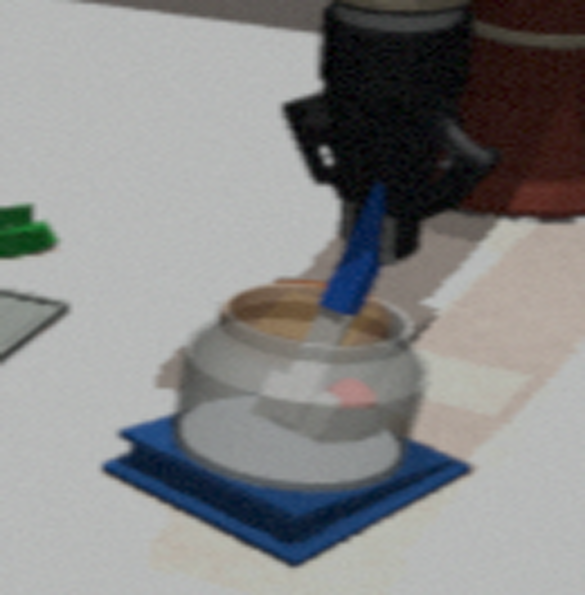

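```bash
python3 -m crank '[[[0.003,-0.0011,0.0004,0],[0.006,-0.0022,0.0008,0],[0.009,-0.0034,0.0012,0],[0.01,-0.0038,0.0013,0],[0.01,-0.0038,0.0013,0]]]' | grep -E "pos|force"; python3 - <<'E'
from h import *
im,d=shot('scene','s20'); o=get_obs(); t=o['tool_pos'];print(t,jf(t),o['contact_force']); blue('s20',t)
a=cv2.resize(im[110:280,230:360],None,fx=4.5,fy=3.5,interpolation=cv2.INTER_CUBIC)
cv2.imwrite('pics/c22.png',a[:,:,::-1])
E
```

```text
tool_pos: [0.4948, 0.0357, 0.1597]
contact_force: [-10.5, 0.4, 23.6]
[0.49472694 0.03572341 0.15967329] [-0.05360297  0.00066686] [-10.08270424   0.08648759  24.94524081]
s20 183 175 dip 22.1 x at grip 0.0112 y mid 0.001840825767682062
```

View pics/c22.png

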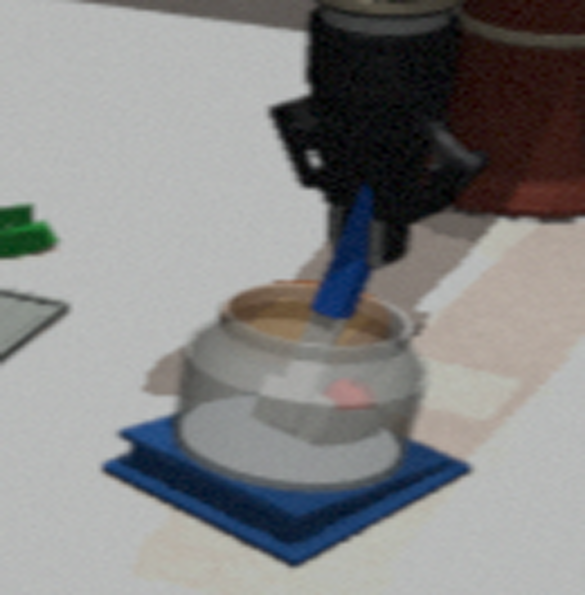

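Still pivoting cleanly (22°). Continue.

```bash
for i in 1 2; do python3 -m crank '[[[0.003,-0.0011,0.0005,0],[0.006,-0.0022,0.001,0],[0.009,-0.0034,0.0014,0],[0.01,-0.0038,0.0015,0],[0.01,-0.0038,0.0015,0]]]' | grep -E "pos|force"; done; python3 - <<'E'
from h import *
im,d=shot('scene','s21'); o=get_obs(); t=o['tool_pos'];print(t,jf(t),o['contact_force']); blue('s21',t)
a=cv2.resize(im[110:280,230:360],None,fx=4.5,fy=3.5,interpolation=cv2.INTER_CUBIC)
cv2.imwrite('pics/c23.png',a[:,:,::-1])
E
```

```text
tool_pos: [0.5042, 0.0321, 0.1607]
contact_force: [-9.3, 1.4, 23.3]
tool_pos: [0.5146, 0.0281, 0.161]
contact_force: [-5.4, -0.3, 16.4]
[0.51459002 0.02811569 0.16107882] [-0.0323425  0.0006325] [-4.90548691  0.1669429  16.67766089]
s21 180 171 dip 15.7 x at grip 0.0092 y mid 0.001196694833897528
```

View pics/c23.png

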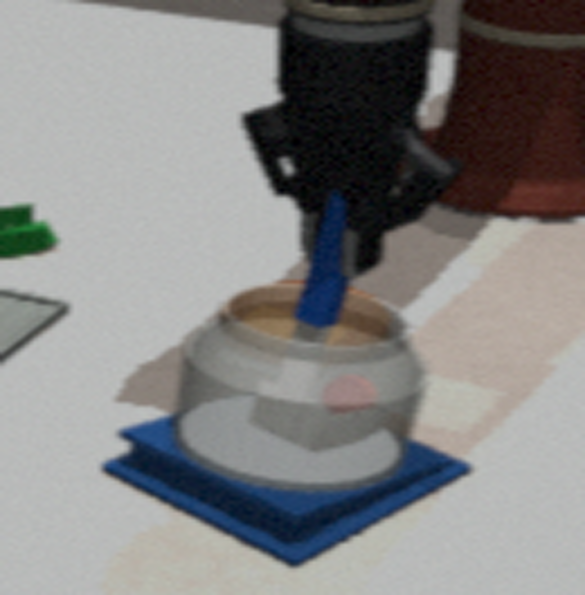

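```bash
python3 - <<'E'
from h import *
im0=np.load('pics/s20.npz')['im'];im=np.load('pics/s21.npz')['im']
a=[cv2.resize(i[200:250,275:335],None,fx=6.5,fy=6.5,interpolation=cv2.INTER_CUBIC) for i in (im0,im)]
a=np.hstack(a); a=np.clip((a.astype(float)-60)*1.5,0,255).astype(np.uint8)
cv2.imwrite('pics/c24.png',a[:,:,::-1])
E
```

```text
(no output)
```

View pics/c24.png

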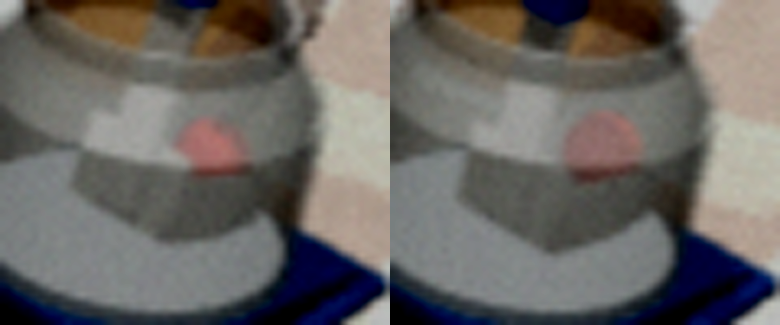

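```bash
for i in 1 2; do python3 -m crank '[[[0.003,-0.0011,0.0002,0],[0.006,-0.0022,0.0003,0],[0.009,-0.0034,0.0004,0],[0.0093,-0.0036,0.0004,0],[0.0093,-0.0036,0.0004,0]]]' | grep -E "pos|force"; done; python3 - <<'E'
from h import *
im,d=shot('scene','s22'); o=get_obs(); t=o['tool_pos'];print(t,jf(t),o['contact_force']); blue('s22',t)
a=cv2.resize(im[110:280,230:360],None,fx=4.5,fy=3.5,interpolation=cv2.INTER_CUBIC)
cv2.imwrite('pics/c25.png',a[:,:,::-1])
E
```

```text
tool_pos: [0.5235, 0.0247, 0.1609]
contact_force: [-6.2, 1.4, 15.9]
tool_pos: [0.5319, 0.0213, 0.1606]
contact_force: [-7.6, 1.0, 15.8]
[0.53184337 0.02132785 0.16058898] [-0.01381141  0.00043485] [-6.32038113  1.72820351 14.51997164]
s22 177 170 dip 8.6 x at grip 0.0083 y mid 0.000764857463929796
```

View pics/c25.png

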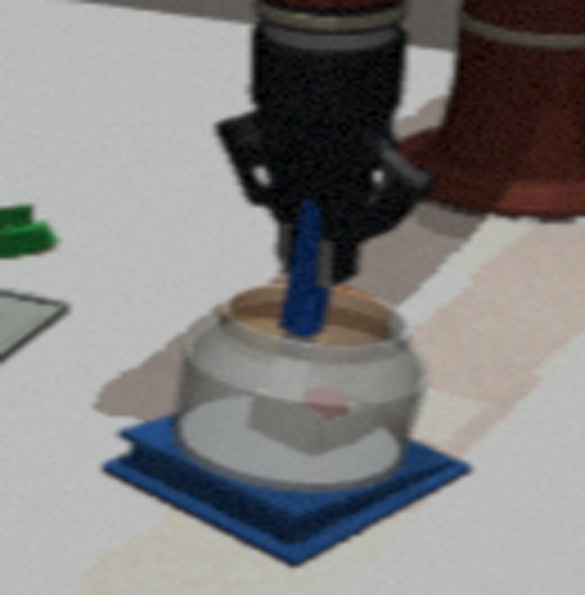

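```bash
python3 -m crank '[[[0.003,-0.0011,-0.0002,0],[0.006,-0.0022,-0.0005,0],[0.009,-0.0034,-0.0008,0],[0.012,-0.0046,-0.001,0],[0.012,-0.0046,-0.001,0]]]' | grep -E "pos|force"; python3 - <<'E'
from h import *
im,d=shot('scene','s23'); o=get_obs(); t=o['tool_pos'];print(t,jf(t),o['contact_force']); blue('s23',t)
E
```

```text
tool_pos: [0.545, 0.0163, 0.1613]
contact_force: [-7.3, -0.0, 19.6]
[0.54497649 0.01635637 0.16128247] [0.00022478 0.00046688] [-8.28833049  0.12367759 19.6131221 ]
s23 154 141 dip 3.7 x at grip 0.0073 y mid -8.610647202217853e-06
```

```bash
python3 -m crank '[[[0.003,-0.0011,-0.0002,0],[0.006,-0.0022,-0.0004,0],[0.008,-0.003,-0.0005,0],[0.008,-0.003,-0.0005,0]]]' | grep -E "pos|force"; python3 -m crank '[[[0,0,0.001,0],[0,0,0.002,0],[0,0,0.003,0],[0,0,0.004,0],[0,0,0.005,0]]]' 0 100 | grep -E "pos|force"; python3 - <<'E'
from h import *
im,d=shot('scene','s24'); o=get_obs(); t=o['tool_pos'];print(t,jf(t),o['contact_force']); blue('s24',t)
a=cv2.resize(im[110:280,230:360],None,fx=4.5,fy=3.5,interpolation=cv2.INTER_CUBIC)
cv2.imwrite('pics/c26.png',a[:,:,::-1])
E
```

```text
tool_pos: [0.5532, 0.0133, 0.1611]
contact_force: [-6.6, 0.9, 19.8]
tool_pos: [0.5522, 0.0135, 0.1615]
contact_force: [-1.3, 1.1, -0.1]
[0.55252999 0.0133703  0.1614638 ] [0.00834278 0.00036693] [-1.17750872 -0.46147625  0.84585665]
s24 142 132 dip 1.4 x at grip 0.0064 y mid 8.405924432268872e-05
```

View pics/c26.png

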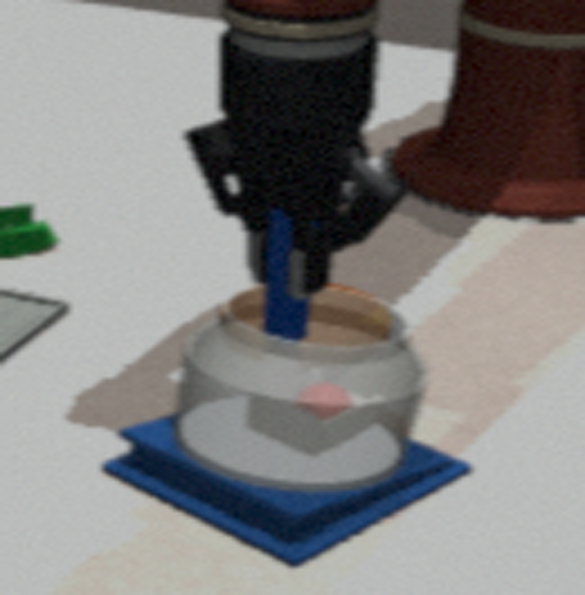

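```bash
python3 -m crank '[[[0.001,-0.0004,0.001,0],[0.0025,-0.001,0.003,0],[0.004,-0.0015,0.006,0],[0.0055,-0.0021,0.01,0],[0.0055,-0.0021,0.014,0]]]' | grep -E "pos|force"; python3 -m crank '[[[0,0,0.005,0],[0,0,0.01,0],[0,0,0.014,0],[0,0,0.017,0],[0,0,0.018,0]]]' | grep -E "pos|force"; python3 - <<'E'
from h import *
im,d=shot('scene','s25'); o=get_obs(); t=o['tool_pos'];print(t,jf(t),o['contact_force']); blue('s25',t)
a=cv2.resize(im[110:280,230:360],None,fx=4.5,fy=3.5,interpolation=cv2.INTER_CUBIC)
cv2.imwrite('pics/c27.png',a[:,:,::-1])
E
```

```text
tool_pos: [0.5603, 0.0105, 0.1772]
contact_force: [0.4, 0.2, -1.8]
tool_pos: [0.5604, 0.0106, 0.1961]
contact_force: [-0.4, -0.1, -2.2]
[0.56032236 0.01062206 0.19588442] [0.01659924 0.00057416] [-0.32194109  0.40932956 -1.32866165]
s25 158 154 dip 1.4 x at grip 0.0067 y mid 0.00045859974059006564
```

View pics/c27.png

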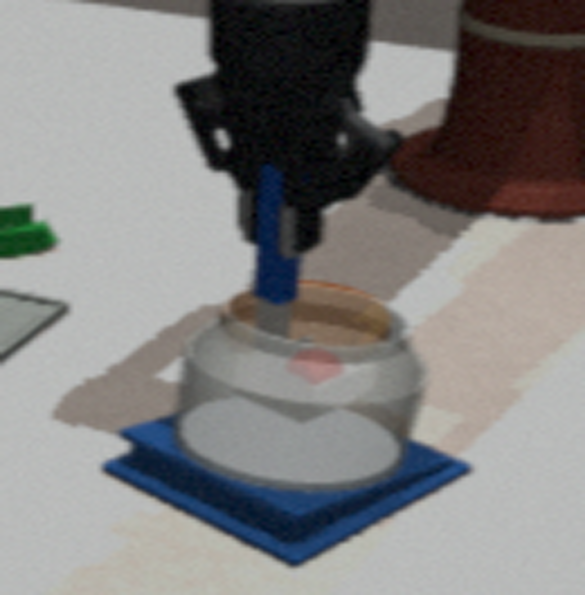

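```bash
python3 -m crank '[[[-0.001,0.0004,0.004,0],[-0.002,0.0008,0.01,0],[-0.002,0.0008,0.018,0],[-0.002,0.0008,0.026,0],[-0.002,0.0008,0.034,0]]]' | grep -E "pos|force"; python3 -m crank '[[[0,0,0.008,0],[0,0,0.016,0],[0,0,0.024,0],[0,0,0.032,0],[0,0,0.04,0]]]' | grep -E "pos|force";python3 -m crank '[[[0,0,0.008,0],[0,0,0.016,0],[0,0,0.022,0],[0,0,0.026,0],[0,0,0.028,0]]]' | grep -E "pos|force"; python3 - <<'E'
from h import *
im,d=shot('scene','s26'); o=get_obs(); t=o['tool_pos'];print(t,jf(t),o['contact_force'],o['q']); blue('s26',t)
a=cv2.resize(im[80:250,220:350],None,fx=4.5,fy=3.5,interpolation=cv2.INTER_CUBIC)
cv2.imwrite('pics/c28.png',a[:,:,::-1])
E
```

```text
tool_pos: [0.5582, 0.0114, 0.2303]
contact_force: [-0.5, 0.1, -2.0]
tool_pos: [0.558, 0.0114, 0.27]
contact_force: [-1.1, 0.3, -1.7]
tool_pos: [0.5582, 0.0114, 0.298]
contact_force: [0.0, 0.2, -2.7]
[0.55826546 0.01141749 0.29796157] [0.01439491 0.00058484] [ 0.38128351  0.43826868 -1.17174842] [-1.12849156e-01 -1.37961371e-01  1.68778250e+00  3.94307249e-05
  1.59071233e+00  1.82863976e+00]
s26 205 196 dip 2.1 x at grip 0.0068 y mid 0.0005335839074951231
```

View pics/c28.png

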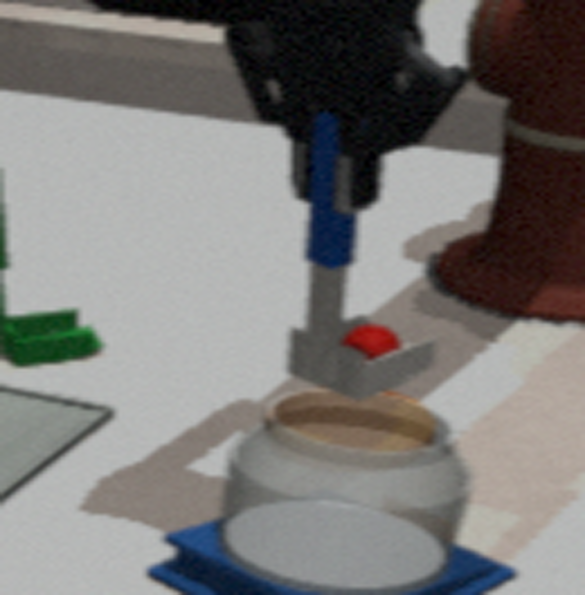

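```bash
python3 -m crank '[[[0,0.004,0,0],[0,0.012,0,0],[0,0.022,0,0],[0,0.034,0,0],[-0.001,0.046,0,0]]]' | grep -E "pos|force"; python3 -m crank '[[[0,0.014,0,0],[-0.001,0.028,0,0],[-0.001,0.042,0,0],[-0.002,0.056,0,0],[-0.002,0.07,0,0]]]' | grep -E "pos|force"; python3 -m crank '[[[0,0.014,0,0],[-0.001,0.028,0,0],[-0.001,0.042,0,0],[-0.002,0.056,0,0],[-0.002,0.07,0,0]]]' | grep -E "pos|force";  python3 -m crank '[[[0,0.014,0,0],[-0.001,0.028,0,0],[-0.001,0.04,0,0],[-0.002,0.05,0,0],[-0.002,0.058,0,0]]]' | grep -E "pos|force"; python3 - <<'E'
from h import *
o=get_obs(); print(o['t'],o['tool_pos'],o['q'])
im,d=shot('scene','s27')
E
```

```text
tool_pos: [0.5568, 0.0589, 0.2967]
contact_force: [0.3, 0.3, -1.7]
tool_pos: [0.5545, 0.1294, 0.2969]
contact_force: [0.1, 0.1, -1.5]
tool_pos: [0.5528, 0.1989, 0.2971]
contact_force: [0.2, -0.5, -1.4]
tool_pos: [0.5508, 0.2567, 0.297]
contact_force: [-1.0, 0.2, -2.2]
22.6667 [0.55083136 0.25668006 0.29698732] [ 3.13655656e-01 -1.84384343e-02  1.57636039e+00  1.70203230e-05
  1.58390982e+00  2.25460324e+00]
```

View pics/s27.png

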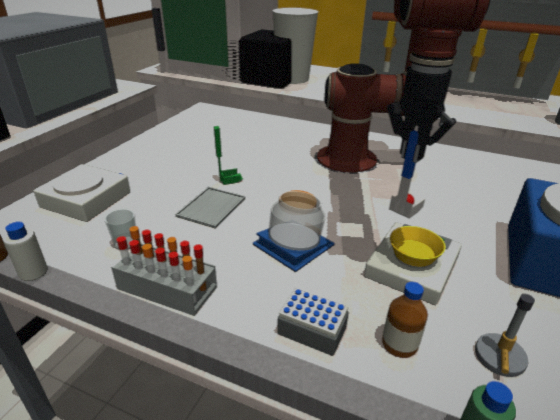

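```bash
python3 -m crank '[[[-0.001,0.009,0,0],[-0.002,0.019,-0.004,0],[-0.003,0.028,-0.012,0],[-0.003,0.034,-0.022,0],[-0.003,0.0365,-0.032,0]]]' | grep -E "pos|force"; python3 -m crank '[[[0,0,-0.01,0],[0,0,-0.02,0],[0,0,-0.03,0],[0,0,-0.04,0],[0,0,-0.046,0]]]' | grep -E "pos|force"; python3 - <<'E'
from h import *
im,d=shot('scene','s28'); o=get_obs(); t=o['tool_pos'];print(t,o['contact_force'])
D=np.array([.5200,.3042]); print('rel dish x_j,y_j',(t[:2]-D)@xj,(t[:2]-D)@yj); blue('s28',t)
a=cv2.resize(im[130:310,340:480],None,fx=4,fy=3.3,interpolation=cv2.INTER_CUBIC)
cv2.imwrite('pics/c29.png',a[:,:,::-1])
E
```

```text
tool_pos: [0.5477, 0.2928, 0.2636]
contact_force: [0.3, -0.7, -2.0]
tool_pos: [0.5475, 0.2914, 0.2169]
contact_force: [0.1, -0.4, -2.2]
[0.54703888 0.29122738 0.21596825] [-0.36475874 -0.28602923 -2.14725878]
rel dish x_j,y_j 0.029872571356698137 -0.002490585868462443
s28 295 293 dip 1.8 x at grip 0.0070 y mid 0.00030942248332459124
```

View pics/c29.png

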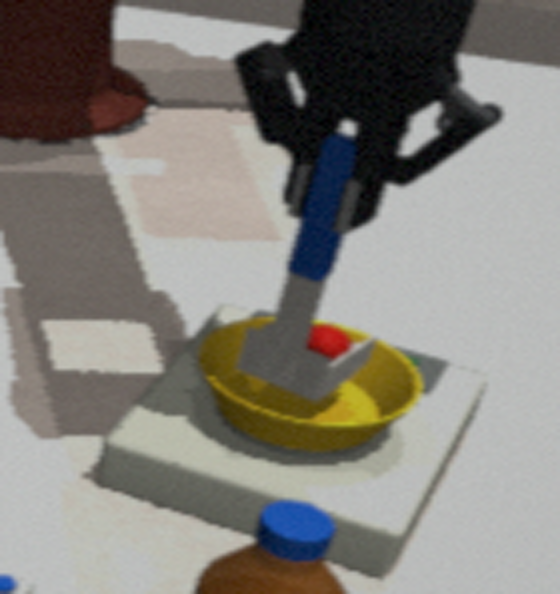

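```bash
python3 -m crank '[[[0.001,0.001,-0.005,0],[0.001,0.0023,-0.01,0],[0.001,0.0023,-0.015,0],[0.001,0.0023,-0.019,0],[0.001,0.0023,-0.019,0]]]' | grep -E "pos|force"; python3 -m crank '[[[-0.003,0.0011,0,0],[-0.006,0.0022,0,0],[-0.009,0.0034,0,0],[-0.012,0.0045,0,0],[-0.015,0.0057,0,0]]]' 0 20 | grep -E "pos|force";python3 -m crank '[[[-0.003,0.0011,0,0],[-0.006,0.0022,0,0],[-0.009,0.0034,0.001,0],[-0.012,0.0045,0.0015,0],[-0.015,0.0057,0.002,0]]]' | grep -E "pos|force"; python3 - <<'E'
from h import *
im,d=shot('scene','s29'); o=get_obs(); t=o['tool_pos'];print(t,o['contact_force'])
D=np.array([.5200,.3042]); print('rel dish x_j,y_j',(t[:2]-D)@xj,(t[:2]-D)@yj); blue('s29',t)
a=cv2.resize(im[130:310,340:480],None,fx=4,fy=3.3,interpolation=cv2.INTER_CUBIC)
cv2.imwrite('pics/c30.png',a[:,:,::-1])
E
```

```text
tool_pos: [0.5485, 0.2941, 0.1989]
contact_force: [0.2, -0.1, -2.6]
tool_pos: [0.5337, 0.3002, 0.2004]
contact_force: [0.1, 0.2, -1.6]
tool_pos: [0.5219, 0.3047, 0.2044]
contact_force: [8.1, -5.1, -0.1]
[0.52187703 0.30469814 0.2044798 ] [ 7.94390924 -3.8043481  -0.60175621]
rel dish x_j,y_j 0.001575803367564525 0.0011334855641628578
s29 296 295 dip 6.7 x at grip 0.0069 y mid -0.000277161041365393
```

View pics/c30.png

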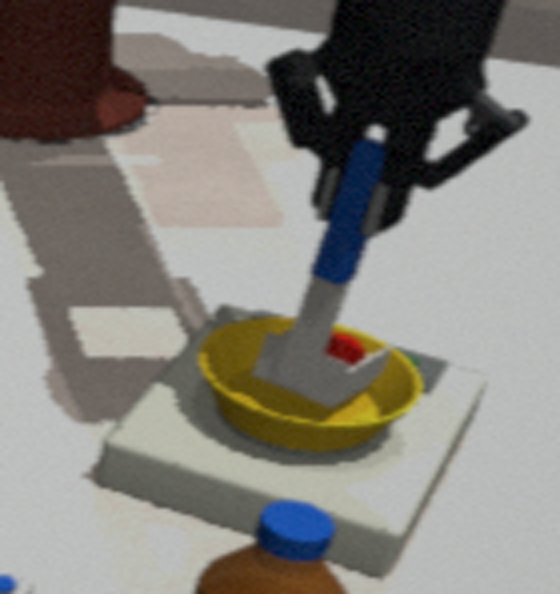

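```bash
python3 -m crank '[[[-0.003,0.0011,0,0],[-0.006,0.0022,0,0],[-0.009,0.0034,0,0],[-0.012,0.0045,0,0],[-0.015,0.0057,0,0]]]' | grep -E "pos|force"; python3 - <<'E'
from h import *
im,d=shot('scene','s30'); o=get_obs(); t=o['tool_pos'];print(t,o['contact_force'])
D=np.array([.5200,.3042]); print('rel dish x_j,y_j',(t[:2]-D)@xj,(t[:2]-D)@yj); blue('s30',t)
a=cv2.resize(im[130:310,340:480],None,fx=4,fy=3.3,interpolation=cv2.INTER_CUBIC)
cv2.imwrite('pics/c31.png',a[:,:,::-1])
E
```

```text
tool_pos: [0.5073, 0.3105, 0.2055]
contact_force: [6.7, -3.9, 5.4]
[0.50649046 0.31076299 0.20536569] [ 4.64537144 -3.4469969   2.14457162]
rel dish x_j,y_j -0.014954331666294857 0.0013204391609123337
s30 307 304 dip 12.6 x at grip 0.0090 y mid -7.1443514721418245e-06
```

View pics/c31.png

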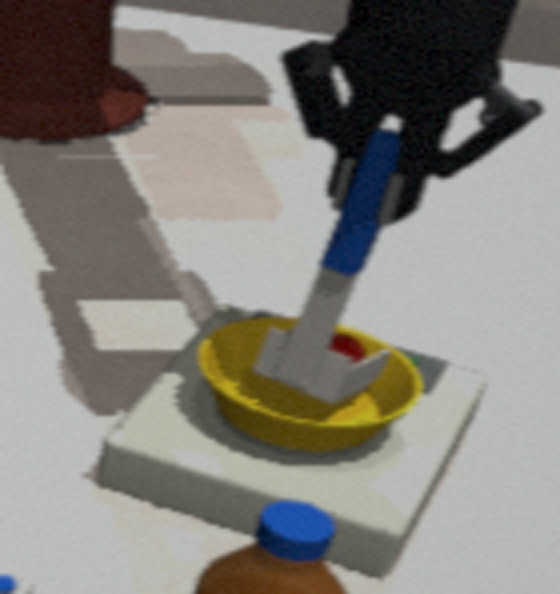

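```bash
python3 -m crank '[[[-0.003,0.0011,-0.0005,0],[-0.006,0.0022,-0.001,0],[-0.009,0.0034,-0.001,0],[-0.012,0.0045,-0.001,0],[-0.015,0.0057,-0.001,0]]]' | grep -E "pos|force"; python3 -m crank '[[[-0.003,0.0011,0,0],[-0.006,0.0022,0,0],[-0.009,0.0034,0,0],[-0.011,0.0042,0,0],[-0.011,0.0042,0,0]]]' | grep -E "pos|force"; python3 - <<'E'
from h import *
im,d=shot('scene','s31'); o=get_obs(); t=o['tool_pos'];print(t,o['contact_force'])
D=np.array([.5200,.3042]); print('rel dish x_j,y_j',(t[:2]-D)@xj,(t[:2]-D)@yj); blue('s31',t)
a=cv2.resize(im[130:310,340:480],None,fx=4,fy=3.3,interpolation=cv2.INTER_CUBIC)
cv2.imwrite('pics/c32.png',a[:,:,::-1])
E
```

```text
tool_pos: [0.4922, 0.3164, 0.2048]
contact_force: [2.3, -2.6, 5.0]
tool_pos: [0.4809, 0.3207, 0.2045]
contact_force: [6.0, -3.8, 4.1]
[0.48095183 0.32073242 0.20442619] [ 5.17848906 -4.01361759  3.80924012]
rel dish x_j,y_j -0.04235652955109786 0.0015401339060733868
s31 305 301 dip 23.8 x at grip 0.0101 y mid 6.033443478817835e-05
```

View pics/c32.png

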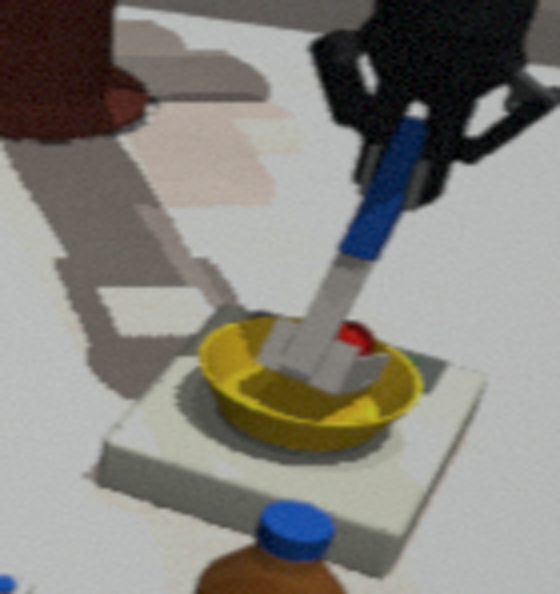

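```bash
python3 -m crank '[[[-0.003,0.0011,0,0],[-0.006,0.0022,0,0],[-0.009,0.0034,0.0005,0],[-0.012,0.0046,0.001,0],[-0.012,0.0046,0.001,0]]]' | grep -E "pos|force|t:"; python3 -m crank '[[[0,0,0.001,0],[0,0,0.001,0],[0.002,-0.0007,0.001,0],[0.004,-0.0015,0.001,0],[0.006,-0.0022,0.001,0]]]' 0 100| grep -E "pos|force|t:"; python3 - <<'E'
from h import *
im,d=shot('scene','s32'); o=get_obs(); t=o['tool_pos'];print(o['t'],t,o['contact_force'])
D=np.array([.5200,.3042]); print('rel dish x_j,y_j',(t[:2]-D)@xj,(t[:2]-D)@yj); blue('s32',t)
a=cv2.resize(im[130:310,340:480],None,fx=4,fy=3.3,interpolation=cv2.INTER_CUBIC)
cv2.imwrite('pics/c33.png',a[:,:,::-1])
E
```

```text
t: 26.67
tool_pos: [0.4676, 0.3257, 0.2041]
tool_rot: [-2.024, 0.378, 2.012]
contact_force: [4.4, -2.4, 1.8]
t: 27.08
tool_pos: [0.4713, 0.3238, 0.2027]
tool_rot: [-2.016, 0.378, 2.022]
contact_force: [-0.3, -0.3, -1.8]
27.1333 [0.47134962 0.32362057 0.20220212] [ 1.20706453 -0.56614672 -1.46665759]
rel dish x_j,y_j -0.052353176381234816 0.0008192736410187536
s32 301 296 dip 27.4 x at grip 0.0115 y mid 0.00040684559874791206
```

View pics/c33.png

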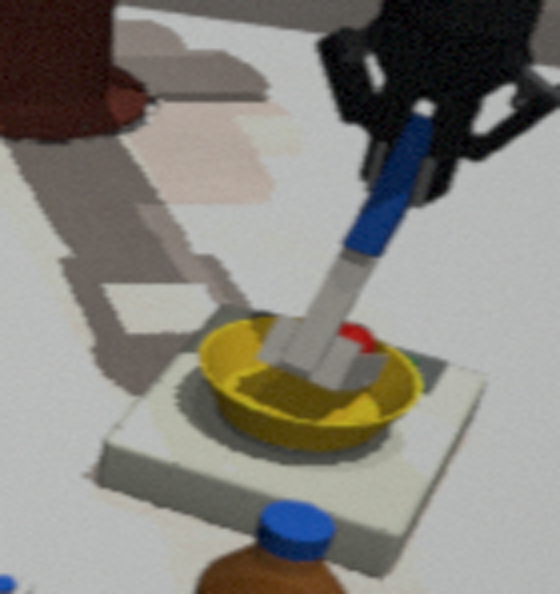

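```bash
python3 -m crank '[[[0.003,-0.0011,0.0005,0],[0.007,-0.0027,0.001,0],[0.011,-0.0042,0.0015,0],[0.015,-0.0057,0.002,0],[0.019,-0.0072,0.002,0]]]' | grep -E "pos|force|t:"; python3 - <<'E'
from h import *
im,d=shot('scene','s33'); o=get_obs(); t=o['tool_pos'];print(o['t'],t,o['contact_force'])
a=cv2.resize(im[130:310,340:480],None,fx=4,fy=3.3,interpolation=cv2.INTER_CUBIC)
cv2.imwrite('pics/c34.png',a[:,:,::-1])
E
```

```text
t: 27.55
tool_pos: [0.4914, 0.3163, 0.205]
tool_rot: [-2.019, 0.379, 2.019]
contact_force: [0.4, -0.2, -1.9]
27.6 [0.49215021 0.31596895 0.20511808] [-0.41540781 -0.91117611 -2.17060281]
```

View pics/c34.png

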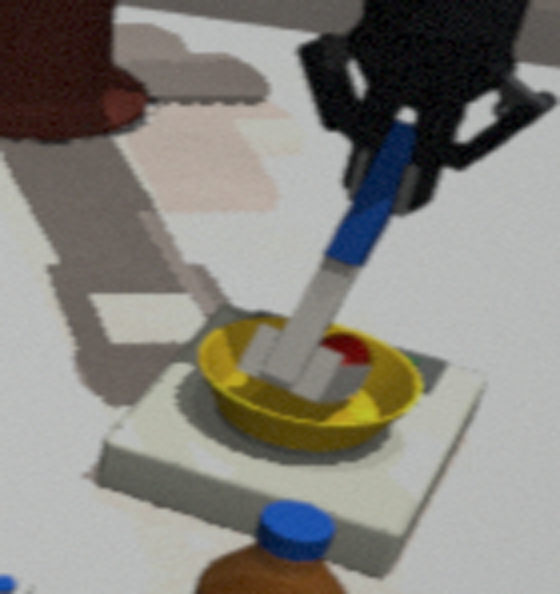

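```bash
python3 -m crank '[[[0.004,-0.0015,0.001,0],[0.008,-0.003,0.003,0],[0.012,-0.0046,0.006,0],[0.015,-0.0057,0.01,0],[0.017,-0.0065,0.016,0]]]' | grep -E "pos|force|t:"; python3 -m crank '[[[0,0,0.01,0],[0,0,0.025,0],[0,0,0.045,0],[0,0,0.06,0],[0,0,0.07,0]]]' | grep -E "pos|force|t:"; python3 - <<'E'
from h import *
im,d=shot('scene','s34'); o=get_obs(); t=o['tool_pos'];print(o['t'],t,o['contact_force']); blue('s34',t)
a=cv2.resize(im[100:310,340:480],None,fx=4,fy=2.8,interpolation=cv2.INTER_CUBIC)
cv2.imwrite('pics/c35.png',a[:,:,::-1])
h=cv2.cvtColor(im,cv2.COLOR_RGB2HSV); m=((h[...,0]<6)|(h[...,0]>174))&(h[...,1]>170); m[:, :360]=0; m[:,460:]=0; m[:215]=0;m[285:]=0
k,l,s,c=cv2.connectedComponentsWithStats(m.astype(np.uint8)); i=1+np.argmax(s[1:,4]); print(s[i],c[i],ray('scene',*c[i],.072))
E
```

```text
t: 28.02
tool_pos: [0.5082, 0.3097, 0.2212]
tool_rot: [-2.018, 0.379, 2.02]
contact_force: [-0.5, -0.2, -2.1]
t: 28.43
tool_pos: [0.5087, 0.3104, 0.2946]
tool_rot: [-2.022, 0.376, 2.015]
contact_force: [0.6, -0.5, -0.7]
28.4833 [0.50930168 0.31063357 0.29633914] [0.95388912 0.87546835 1.32909575]
s34 353 346 dip 28.0 x at grip 0.0098 y mid -0.00038015512058546427
[417 236  12  12 112] [422.74107143 241.04464286] [0.49352281 0.31579493 0.072     ]
```

View pics/c35.png

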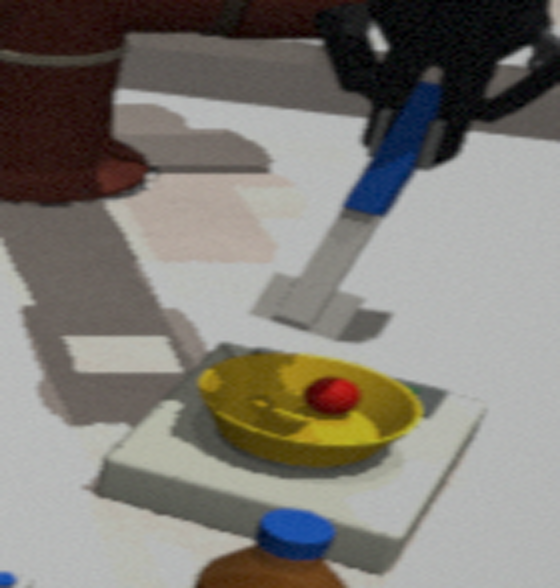

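```bash
python3 - <<'E'
from h import *
print(ray('top',407,310,.03),ray('top',440,312,.185), ray('top',433,309,.185))
E
python3 -m crank '[[[0,-0.01,0.01,0],[-0.002,-0.035,0.02,0],[-0.006,-0.07,0.03,2],[-0.01,-0.11,0.03,4],[-0.014,-0.15,0.03,6]]]' | grep -E "pos|force|t:"; python3 -m crank '[[[-0.004,-0.04,0,1],[-0.008,-0.08,0,2],[-0.012,-0.12,0,3],[-0.016,-0.16,0,3.5],[-0.02,-0.2,0,3.5]]]' | grep -E "pos|force|t:"; python3 -m crank '[[[-0.004,-0.04,0,0],[-0.008,-0.08,0,0],[-0.012,-0.12,0,0],[-0.016,-0.15,0,0],[-0.02,-0.175,0,0]]]' | grep -E "pos|force|t:"
```

```text
[ 0.31723264 -0.2932412   0.03      ] [ 0.33702456 -0.31287106  0.185     ] [ 0.34324162 -0.29908821  0.185     ]
t: 28.9
tool_pos: [0.4934, 0.1583, 0.3214]
tool_rot: [-2.081, 0.276, 2.081]
contact_force: [0.4, 0.3, -0.7]
t: 29.32
tool_pos: [0.4726, -0.0422, 0.3205]
tool_rot: [-2.113, 0.217, 2.115]
contact_force: [1.0, 0.4, -1.9]
t: 29.73
tool_pos: [0.4524, -0.2176, 0.3203]
tool_rot: [-2.11, 0.22, 2.114]
contact_force: [1.2, 0.3, -1.2]
```

```bash
python3 -m crank '[[[0.004,-0.03,0,0],[0.008,-0.05,0,0],[0.011,-0.058,-0.02,0],[0.011,-0.058,-0.05,0],[0.011,-0.058,-0.08,0]]]' | grep -E "pos|force|t:"; python3 -m crank '[[[0,0,-0.03,0],[0,0,-0.055,0],[0,0,-0.075,0],[0,0,-0.085,0],[0,0,-0.085,0]]]' | grep -E "pos|force|t:"; python3 - <<'E'
from h import *
im,d=shot('scene','s35'); o=get_obs(); t=o['tool_pos'];print(o['t'],t,o['contact_force']); blue('s35',t)
a=cv2.resize(im[70:240,130:290],None,fx=4,fy=3.5,interpolation=cv2.INTER_CUBIC)
cv2.imwrite('pics/c36.png',a[:,:,::-1])
E
```

```text
t: 30.15
tool_pos: [0.4645, -0.2744, 0.2406]
tool_rot: [-2.114, 0.22, 2.112]
contact_force: [-0.0, 0.4, -1.9]
t: 30.57
tool_pos: [0.4627, -0.2719, 0.1524]
tool_rot: [-2.105, 0.214, 2.118]
contact_force: [0.2, -0.2, -1.9]
30.6167 [ 0.46393317 -0.27265216  0.15480588] [ 0.06151684 -1.223627   -1.19554124]
s35 119 108 dip 26.8 x at grip 0.0089 y mid 0.005873572073347764
```

View pics/c36.png

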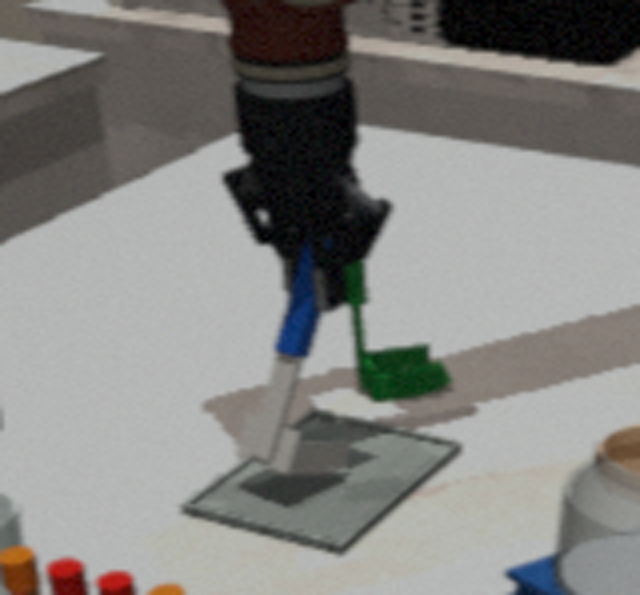

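Lower to contact, grip at 20 N.

```bash
python3 -m crank '[[[0,0.0,-0.003,0],[0,0,-0.006,0],[0,0,-0.009,0],[0,0,-0.009,0]]]' | grep -E "pos|force|t:"; for i in 1 2 ; do python3 -m crank '[[[0,0,-0.002,0],[0,0,-0.003,0],[0,0,-0.003,0]]]' | grep -E "pos|force"; done
```

```text
t: 30.95
tool_pos: [0.4652, -0.2732, 0.1474]
tool_rot: [-2.114, 0.218, 2.113]
contact_force: [0.6, 0.3, -1.9]
tool_pos: [0.465, -0.273, 0.1439]
contact_force: [-0.0, 0.7, -1.7]
tool_pos: [0.4649, -0.2729, 0.1407]
contact_force: [-1.0, -0.8, -1.6]
```

```bash
for i in 1 2 3; do python3 -m crank '[[[0,0,-0.001,0],[0,0,-0.002,0],[0,0,-0.002,0]]]' 0 40| grep -E "pos|force"; done
```

```text
tool_pos: [0.4652, -0.2732, 0.1396]
contact_force: [-1.2, 1.5, 1.7]
tool_pos: [0.4657, -0.2735, 0.1395]
contact_force: [-1.7, 1.2, 9.7]
tool_pos: [0.4661, -0.2737, 0.1394]
contact_force: [-3.3, 3.8, 16.6]
```

```bash
python3 -m crank '[[[0,0,-0.001,0],[0.003,-0.0006,-0.001,0],[0.006,-0.0012,-0.001,0],[0.009,-0.0018,-0.001,0],[0.01,-0.002,-0.001,0]]]' 0 20 | grep -E "pos|force"; python3 - <<'E'
from h import *
im,d=shot('scene','s36'); o=get_obs(); t=o['tool_pos'];print(o['t'],t,o['contact_force']); blue('s36',t)
E
```

```text
tool_pos: [0.4766, -0.2762, 0.1392]
contact_force: [-1.5, 2.3, 15.5]
32.6667 [ 0.47699435 -0.27629989  0.13922298] [-3.86362728  3.31600619 17.6285749 ]
s36 119 113 dip 22.5 x at grip 0.0105 y mid 0.005426927394605368
```

```bash
python3 -m crank '[[[0.004,-0.0008,0,0],[0.008,-0.0016,0,0],[0.012,-0.0024,0,0],[0.016,-0.0032,0,0],[0.02,-0.004,0,0]]]' | grep -E "pos|force"; python3 - <<'E'
from h import *
im,d=shot('scene','s37'); o=get_obs(); t=o['tool_pos'];print(o['t'],t,o['contact_force']); blue('s37',t)
E
```

```text
tool_pos: [0.4957, -0.2798, 0.1373]
contact_force: [-3.3, 1.5, 9.9]
33.1333 [ 0.4960084  -0.27987935  0.13724313] [-3.68483963  2.13812819 13.20682825]
s37 124 117 dip 15.0 x at grip 0.0097 y mid 0.0042378675700358555
```

```bash
python3 -m crank '[[[0.004,-0.0008,0,0],[0.008,-0.0016,0,0],[0.012,-0.0024,-0.0005,0],[0.016,-0.0032,-0.001,0],[0.02,-0.004,-0.0015,0]]]' | grep -E "pos|force"; python3 - <<'E'
from h import *
im,d=shot('scene','s38'); o=get_obs(); t=o['tool_pos'];print(o['t'],t,o['contact_force']); blue('s38',t)
E
```

```text
tool_pos: [0.5153, -0.2838, 0.1356]
contact_force: [-2.9, 1.4, 10.1]
33.6 [ 0.51593713 -0.28390836  0.13547508] [-4.40812946  0.28215057 11.37838204]
s38 108 103 dip 8.3 x at grip 0.0086 y mid 0.003712241143301484
```

```bash
python3 -m crank '[[[0.004,-0.0008,-0.0005,0],[0.008,-0.0016,-0.001,0],[0.012,-0.0024,-0.0018,0],[0.014,-0.0028,-0.002,0],[0.014,-0.0028,-0.002,0]]]' | grep -E "pos|force"; python3 - <<'E'
from h import *
im,d=shot('scene','s39'); o=get_obs(); t=o['tool_pos'];print(o['t'],t,o['contact_force']); blue('s39',t)
E
```

```text
tool_pos: [0.5299, -0.2867, 0.1335]
contact_force: [-2.0, 0.8, 10.3]
34.0667 [ 0.52978326 -0.28665214  0.13345222] [-3.1400939   0.9986763   9.27663133]
s39 105 98 dip 2.7 x at grip 0.0086 y mid 0.0028409615601120435
```

```bash
python3 -m crank '[[[0.003,-0.0006,-0.0005,0],[0.006,-0.0012,-0.001,0],[0.007,-0.0014,-0.0012,0],[0.007,-0.0014,-0.0012,0]]]' | grep -E "pos|force"; python3 - <<'E'
from h import *
im,d=shot('scene','s40'); o=get_obs(); t=o['tool_pos'];print(o['t'],t,o['contact_force']); blue('s40',t)
a=cv2.resize(im[90:240,130:290],None,fx=4,fy=4,interpolation=cv2.INTER_CUBIC)
cv2.imwrite('pics/c37.png',a[:,:,::-1])
E
```

```text
tool_pos: [0.5362, -0.2879, 0.1321]
contact_force: [-4.4, 1.6, 11.5]
34.45 [ 0.53611533 -0.28796059  0.13208983] [-4.66277986 -0.02952818 10.65259776]
s40 107 106 dip -0.3 x at grip 0.0084 y mid 0.0028023998012285784
```

View pics/c37.png

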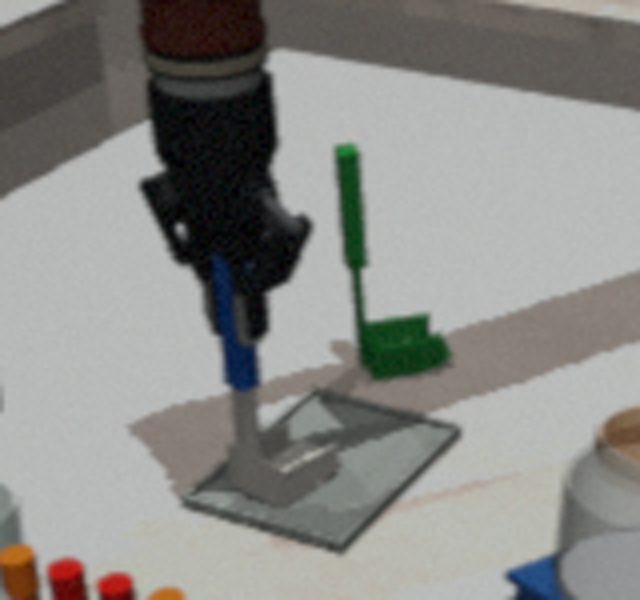

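```bash
python3 -m crank '[[[0,0,0.001,0],[-0.001,0,0.002,0],[-0.001,0,0.002,0]]]' | grep -E "pos|force"; python3 -m crank '[[[0,0,0,0],[0,0,0,0],[0,0,0,0],[0,0,0,0],[0,0,0,0]]]' 1 20| grep -E "pos|force|open";python3 -m crank '[[[0,0,0,0],[0,0,0.005,0],[0,0,0.02,0],[0,0,0.04,0],[0,0,0.07,0]]]' 1 | grep -E "pos|force|open"; python3 - <<'E'
from h import *
im,d=shot('scene','s41'); o=get_obs(); t=o['tool_pos'];print(o['t'],t,o['contact_force'])
a=cv2.resize(im[90:240,130:290],None,fx=4,fy=4,interpolation=cv2.INTER_CUBIC)
cv2.imwrite('pics/c38.png',a[:,:,::-1])
E
```

```text
tool_pos: [0.5351, -0.2877, 0.1324]
contact_force: [-1.8, 0.3, 5.8]
tool_pos: [0.535, -0.2871, 0.1309]
contact_force: [-1.4, 0.6, -0.6]
opening: 0.0779
tool_pos: [0.5336, -0.2862, 0.1993]
contact_force: [-0.1, -0.0, -0.7]
opening: 0.0856
35.5833 [ 0.53712851 -0.28866322  0.20896177] [ 2.61713949 -1.52354987  3.87266524]
```

View pics/c38.png

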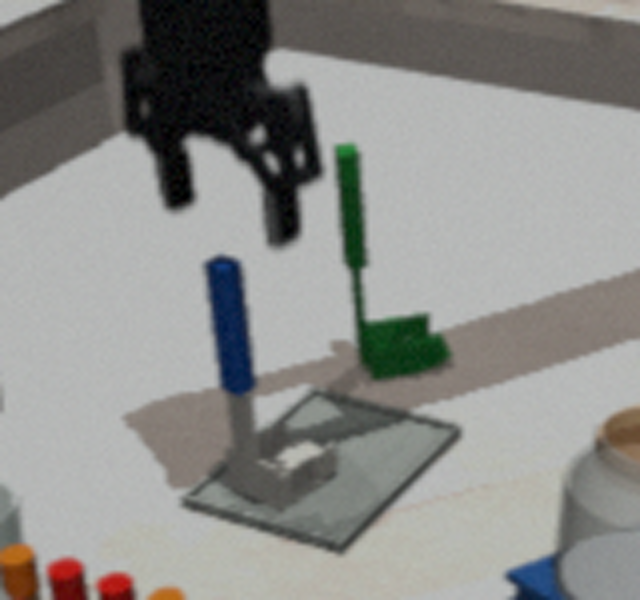

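```bash
python3 -m crank '[[[0,0,0.03,0],[0,0,0.05,0],[0,-0.03,0.06,0],[-0.02,-0.07,0.06,0],[-0.05,-0.11,0.06,0]]]' | grep -E "pos|force"; python3 -m crank '[[[-0.03,-0.03,0,0],[-0.06,-0.06,0,0],[-0.09,-0.09,0,0],[-0.1,-0.1,0,0],[-0.1,-0.1,0,0]]]' | grep -E "pos|force"; python3 - <<'E'
from h import *
np.set_printoptions(precision=4,suppress=True)
im,d=shot('scene','s42'); im2,d2=shot('top','t42'); o=get_obs(); print(o['t'],o['tool_pos'])
P,n=pts('top',d2); h=cv2.cvtColor(im2,cv2.COLOR_RGB2HSV); V,U=np.indices(d2.shape)
m=(h[...,0]>100)&(h[...,0]<125)&(h[...,1]>120)&(P[...,2]>.17)&(P[...,2]<.21)&(U>380)&(U<460); print('handle top',P[m].mean(0),m.sum())
m=((h[...,0]<8)|(h[...,0]>172))&(h[...,1]>100)&(U<200)&(U>110)&(V>190)&(V<260); u,v=U[m].mean(),V[m].mean(); print('ball',ray('top',u,v,.072),m.sum(),np.median(P[m],0))
a=cv2.resize((255*(im2/255.)**.6).astype(np.uint8)[180:290,330:460],None,fx=5,fy=5,interpolation=cv2.INTER_CUBIC); cv2.imwrite('pics/c39.png',a[:,:,::-1])
blue('s42',np.array([.535,-.288,.132]))
E
```

```text
tool_pos: [0.4929, -0.3895, 0.2635]
contact_force: [0.8, -1.0, -0.4]
tool_pos: [0.3888, -0.491, 0.2616]
contact_force: [0.3, -0.4, -0.7]
36.5167 [ 0.3915 -0.4884  0.2616]
handle top [ 0.5422 -0.2853  0.187 ] 94
ball [0.4921 0.3178 0.072 ] 109 [0.4921 0.3131 0.0852]
s42 176 159 dip -0.5 x at grip 0.0157 y mid 0.008631509116066829
```

View pics/c39.png

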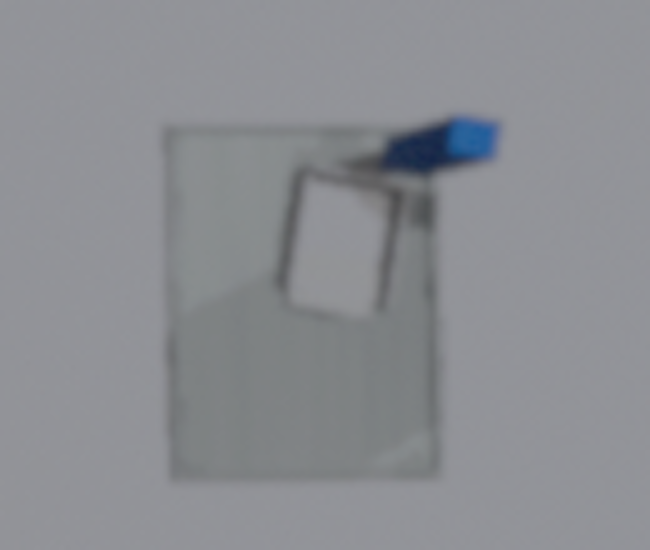

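View pics/t42.png

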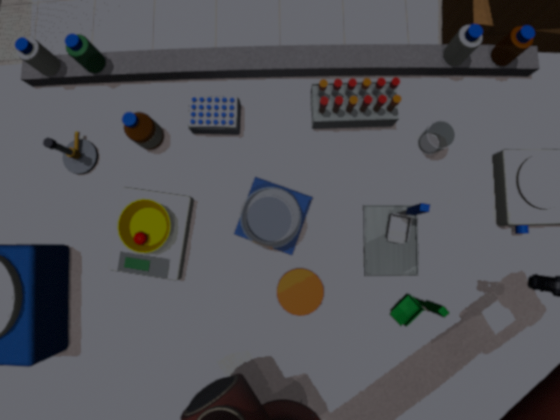

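```bash
python3 -c "
from station import *
o=get_obs();print(o['t'],o['dq'].round(3),o['contact_force']);print(finish_job())"
```

```text
36.5167 [ 0.035 -0.002  0.004  0.001  0.002  0.002] [ 1.09351328  0.08697634 -0.95144524]
the job is handed in; nothing more can be done
None
```

The red ball is in the yellow dish and the blue scoop stands released and empty in its tray. I handed the job in at about 36.5 s, and the system gave no verdict.

**Method:** The moves can only shift the gripper and turn it about the vertical, so I tilted the scoop by letting its handle pivot between the pads at low grip force.
- I dipped it to about 32° by pushing the lip against the recessed neck of the jar stand.
- I slid the lip under the ball as far as the jar wall, righted the scoop by pressing it on the jar floor while moving the hand back, and lifted the ball out.
- I tipped the ball out by pushing the lip against the dish's inner wall.
- I righted the scoop again by pressing its lip on the tray floor, then released it and moved the arm away.

**Last checks:**

| Item | Measured | Limit |
|---|---|---|
| Ball from dish centre | about 31 mm, resting low in the dish | 45 mm |
| Scoop tilt | about 0.5° | 7° |
| Scoop handle top | 187 mm (189 mm expected standing flat) | – |
| Scoop base point from tray centre | about 30 mm | 85 mm |

- The gripper was open and clear of everything.
- The bystanders look unmoved in the final overhead picture, but I only judged that by eye.
- The scoop slipped about 6 mm in the pads during the first tilt and was back in line after righting.
- Contact with the jar floor came about 3 mm higher than I had calculated. I went by the measured force there.
- No check failed.

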